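# Set out the samples, then hold the spring pusher back for reloading

## Robot

A 6-joint arm with a two-finger parallel gripper is mounted at the origin on the work surface. World frame = base frame: x ahead of the robot, y to its left, z up, the work surface at z = 0. Lengths are in mm, angles in rad, forces in N, time in s.
With the tool pointing down it reaches from about 275 to 1000 mm from the base axis. Payload 8.4 kg.
Tool frame: the origin (TCP) lies at the very end of the fingers, on their centre line; the grasp point (between the pads) lies 19 mm behind it; z points along the fingers, y is the direction in which the jaws open and shut (so a half turn about z gives the same grasp; the last joint's range is limited). The gripper opens to 85 mm and grips with 20 to 120 N. Pads are 22 mm wide; open, the fingers measure 114 mm over their backs; the gripper's body (76 mm by 85 mm) begins 54 mm behind the grasp point. The pads swing forward as they close: fully open they stand 13 mm farther back than shut.
Start: joints at [1.22, 0.353, 1.633, -0, 1.155, -0.002], TCP at [213.605, 587.368, 231.281] pointing down, gripper open.
Joint ranges: [-2.63, 2.63], [-0.92, 2.1], [0.06, 2.66], [-1.3, 4.44], [0, 2.69], [-3.02, 3.02]. Speed limits (rad/s): [2.22, 2.22, 2.79, 3.14, 3.14, 3.14].

## Interface

Orientations are given as a unit quaternion [w, x, y, z].
In Python, from plant import sensors, get_image, camera_model, hand_in gives the robot as it stands. The module is installed in compiled form; this text tells all that it offers.
- The arm moves only by the tool carry_out, never from a script. Its arguments are lists of equal length, an entry for each row: "linear": the shift along the tool's x, y, z in m, a list of three; "delta_rot": the turn, a rotation vector about the tool's x, y, z in rad, a list of three; "jaw": the opening, from 0 (shut) to 1 (fully open). A call has exactly 8 rows; each row is the pose to reach, as a shift and turn from the pose measured when the call began, along the tool's axes at that moment; what a row does not reach only later rows make up. A row lasts 1/10 s, in which the tool goes at most 50 mm and 8.59 degrees, less where a joint would pass 70% of its speed; a pose out of reach is approached as far as the arm can. A call with a gripper value outside its range is refused whole. The fingers move at their own pace and stop on an object; the grip force is fixed at half the most. Time passes only in rows, so rows that repeat a pose let the fingers close, or fill a call up. It gives the time, the measured TCP pose, the force and the opening at its end, in the units of the state.
- sensors.get_state(): the state, without advancing time (a new reading comes with each control period).
- get_image(name): name is "scene" or "top" or "wrist"; returns the picture (400x640x3 uint8, blue, green, red); there is no depth.
- camera_model(name): a dict with "intrinsics" (3x3 intrinsics, pixels), "world_to_cam" (4x4, takes a point from world to camera coordinates). Camera axes: x right, y down, z forward; pixel columns grow to the right and rows downward; lengths in mm; the calibration is good to about 2 mm. A picture is of the moment at which its call begins: read the wrist's pose just before it. camera_model takes no time and is no camera call; for the wrist camera it gives the pose at the moment of the call.
- hand_in(): hands the job in, once; it reports no verdict.
The state is a dict: "time_s": time; "joints": joint angles; "joint_vel": joint speeds; "joint_torque": joint torques, N m; "tool_pos": TCP position; "tool_rot": TCP orientation; "contact_force": force on the tool from outside, world axes, zero at the start; "moment": the same for the moment, N m; "opening": finger opening in mm.
Only numpy, scipy, OpenCV 4.12 (cv2) and the standard library are available. Lean on these libraries where they do the work, as an engineer would, in place of code of your own. Each camera call takes 0.05 s, during which the arm holds its last target.

## Task

Get the counter display of confetti tubes ready for refilling: stand each of the three loose sample tubes (short, middle, tall) upright and fully down in the well in front of its own size's lane; two lanes show their size by their stock, and the sold-out lane is the middle size's. Then take the sold-out lane's spring-loaded pusher by its pull tab, draw it back until the tab is level with the two black load-line ticks on the lane's walls, and finish still holding it there, so that I can drop the new tubes in. Leave the stock in the other lanes and everything else on the counter where it is.

Things in the scene. Friction and masses are not known exactly. Their poses are not given: they have to be found in the camera images.
- sample_short_centre (a point): centre (half-way up, 30 mm above its foot) of the short sample: a loose upright closed cardboard tube of confetti with a white lid, 36 mm in diameter, 60 mm tall, 30 to 80 g; its z axis is the tube's axis. It starts standing on the counter to the right of the display
- well_short (a point): floor centre, 12 mm above the counter, of the short tubes' sample well: a round hole 40 mm across, 14 mm deep, bevelled to 46 mm, in a white block at the customers' end of its lane. x: along the lane to the customers (away from the robot), y: across, z up. Wells are 78 mm apart; 30 mm behind each (-x) is a clear stop, top 46 mm above the counter, so fingers have room along y, not x
- sample_middle_centre (a point): centre (half-way up, 40 mm above its foot) of the middle sample: a loose upright closed cardboard tube of confetti with a white lid, 36 mm in diameter, 80 mm tall, 30 to 80 g; its z axis is the tube's axis. It starts standing on the counter to the right of the display
- well_middle (a point): floor centre, 12 mm above the counter, of the middle tubes' sample well: a round hole 40 mm across, 14 mm deep, bevelled to 46 mm, in a white block at the customers' end of its lane (the sold-out one). x: along the lane to the customers (away from the robot), y: across, z up. Wells are 78 mm apart; 30 mm behind each (-x) is a clear stop, top 46 mm above the counter, so fingers have room along y, not x
- sample_tall_centre (a point): centre (half-way up, 50 mm above its foot) of the tall sample: a loose upright closed cardboard tube of confetti with a white lid, 36 mm in diameter, 100 mm tall, 30 to 80 g; its z axis is the tube's axis. It starts standing on the counter to the right of the display
- well_tall (a point): floor centre, 12 mm above the counter, of the tall tubes' sample well: a round hole 40 mm across, 14 mm deep, bevelled to 46 mm, in a white block at the customers' end of its lane. x: along the lane to the customers (away from the robot), y: across, z up. Wells are 78 mm apart; 30 mm behind each (-x) is a clear stop, top 46 mm above the counter, so fingers have room along y, not x
- pull_tab_middle (a point): finger grip of the sold-out lane's pusher, 18 mm below the tab's top: an upright grey tab 8 mm thick along the lane (x), 24 mm wide (y), top 94 mm above the counter; side walls 44 mm apart reach 44 mm up. 40 mm free before the tab (then the paddle, top 77 mm up), nothing behind it. Axes as the wells'. It rides on the pusher, which starts fully forward
- load_line_middle (a point): the load line of the sold-out lane: the middle between two small black ticks, one on top of either side wall, 44 mm above the counter. The pusher is at the load line when the middle of its pull tab is level with the ticks along the lane (x); three tubes then fit before it. From the start the tab must come 114 mm towards the robot's end of the lane. Axes as those of the wells
- pusher_middle (a joint): how far the sold-out lane's pusher stands back from its foremost rest, m: 0 at rest against the front stop, 0.114 at the load line, 0.138 at its end stop. A spring always draws it forward, about 5 N at rest and 8 N at the load line; it runs back when let go
- paddle_middle: the moving moulding of that pusher: the pull tab, and 45 mm before it an upright paddle 40 mm wide with a spring drum low down between them; origin on the lane floor under the tab, axes as those of the wells
- stock_short_1: short stock tube (60 mm tall, 36 mm across) standing in the short tubes' lane, number 1 from the front, pressed forward by that lane's own pusher; to be left alone; origin under its foot
- stock_short_2: short stock tube (60 mm tall, 36 mm across) standing in the short tubes' lane, number 2 from the front, pressed forward by that lane's own pusher; to be left alone; origin under its foot
- stock_short_3: short stock tube (60 mm tall, 36 mm across) standing in the short tubes' lane, number 3 from the front, pressed forward by that lane's own pusher; to be left alone; origin under its foot
- stock_tall_1: tall stock tube (100 mm tall, 36 mm across) standing in the tall tubes' lane, number 1 from the front, pressed forward by that lane's own pusher; to be left alone; origin under its foot
- stock_tall_2: tall stock tube (100 mm tall, 36 mm across) standing in the tall tubes' lane, number 2 from the front, pressed forward by that lane's own pusher; to be left alone; origin under its foot
- ribbon_spool: small ribbon spool lying flat, 56 mm across, 22 mm high; bystander, to be left alone; origin under its middle
- bell: steel counter bell, 72 mm across, 53 mm high; bystander, to be left alone; origin under its middle
- carton: open cardboard delivery carton, 130 x 130 x 75 mm, one flap out; bystander, to be left alone; origin under its middle
- tape_dispenser: black desk tape dispenser, 150 x 55 x 84 mm; bystander, to be left alone; origin under its middle
- gift_boxes: two stacked gift boxes, 114 x 114 mm, 106 mm high; bystander, to be left alone; origin under its middle
- box_cutter: closed box cutter lying flat, 150 x 26 x 17 mm; bystander, to be left alone; origin under its middle
There are look-alikes about, which are no part of the job. Leave any blue or red look-alike of the part that bears sample_short_centre alone.

How it is judged (in metres and radians):
On the way:
1. all three samples stand in their own wells, before the pusher is drawn back (horizontal distance between sample_short_centre and well_short below 0.006 m and z of sample_short_centre in the frame of well_short between 0.026 and 0.034 m and angle between each of sample_short_centre, sample_middle_centre, sample_tall_centre's own z axis and vertical below 0.08 rad and horizontal distance between sample_middle_centre and well_middle below 0.006 m and z of sample_middle_centre in the frame of well_middle between 0.036 and 0.044 m and horizontal distance between sample_tall_centre and well_tall below 0.006 m and z of sample_tall_centre in the frame of well_tall between 0.046 and 0.054 m and value of joint pusher_middle below 0.02 m), for 0.2 s.
At the end, for the whole second after the job is handed in: All three samples stand upright (within 0.08 rad) on the floors of their own wells (within 6 mm sideways, 4 mm in height), and the robot's fingers hold the sold-out lane's pusher still with its tab within 7 mm of the load line, nothing else keeping it back (horizontal distance between sample_short_centre and well_short below 0.006 m and z of sample_short_centre in the frame of well_short between 0.026 and 0.034 m and angle between each of sample_short_centre, sample_middle_centre, sample_tall_centre's own z axis and vertical below 0.08 rad and horizontal distance between sample_middle_centre and well_middle below 0.006 m and z of sample_middle_centre in the frame of well_middle between 0.036 and 0.044 m and horizontal distance between sample_tall_centre and well_tall below 0.006 m and z of sample_tall_centre in the frame of well_tall between 0.046 and 0.054 m and value of joint pusher_middle between 0.107 and 0.121 m and velocity of joint pusher_middle between -0.01 and 0.01 m/s and contact force between the fingers and paddle_middle above 2 N and contact force between each of stock_short_1, stock_short_2, stock_short_3, stock_tall_1, stock_tall_2 and paddle_middle below 0.2 N); the arm keeps its last pose, push and grip.
It fails at once if stock in the other lanes is knocked or shifted more than 15 mm (distance of any of stock_short_1, stock_short_2, stock_short_3, stock_tall_1, stock_tall_2 from where it was at the start of the episode above 0.015 m).
It fails at once if another thing on the counter is shifted more than 25 mm (distance of any of ribbon_spool, bell, carton, tape_dispenser, gift_boxes, box_cutter from where it was at the start of the episode above 0.025 m).
It also fails if it takes over 72 s, if anything falls off the work surface, if the arm or the gripper's body presses on something with over 40 N, if the wrist force passes 120 N, or if a joint passes its speed limit or range.

## Working session

There is one attempt and no reset: what is moved stays moved. The work goes in short steps, Python scripts to look and compute and a tool call to move; the robot and the scene stay as the last step left them, time stands still between calls to the robot, and variables do not carry over. Pictures are saved under pics/ and viewed, and the job is handed in when it is done.

Besides the shell and the picture viewer there is one more tool, called after "Emit:" by a JSON object that holds its "op" and its "data", one argument or row to a line. carry_out: Moves the arm, as the interface text tells. Its arguments: {"type":"object","properties":{"linear":{"type":"array"},"delta_rot":{"type":"array"},"jaw":{"type":"array"}},"required":["linear","delta_rot","jaw"]}

```bash
mkdir -p pics
cat > h.py <<'E'
import numpy as np, cv2
from plant import sensors, get_image, camera_model, hand_in
from scipy.spatial.transform import Rotation as R
def cm(n):
    m=camera_model(n); return np.array(m["intrinsics"]),np.array(m["world_to_cam"])
def ray(n,u,v,z,m=None):
    K,T=m or cm(n); d=T[:3,:3].T@np.linalg.solve(K,[u,v,1.]); o=-T[:3,:3].T@T[:3,3]
    return o+d*(z-o[2])/d[2]
def proj(n,p,m=None):
    K,T=m or cm(n); c=K@(T[:3,:3]@np.array(p,float)+T[:3,3]); return c[:2]/c[2]
def st():
    s=sensors.get_state(); return s
def rot(s):
    w,x,y,z=s["tool_rot"]; return R.from_quat([x,y,z,w])
E
python3 - <<'E'
from h import *
s=st(); print({k:np.round(v,3) for k,v in s.items()})
print(np.round(rot(s).as_matrix(),3))
for n in ["scene","top","wrist"]:
    m=cm(n); cv2.imwrite(f"pics/{n}0.png",get_image(n)); print(n,np.round(m[0],1).tolist(),np.round(-m[1][:3,:3].T@m[1][:3,3],0))
E
```

```text
{'time_s': np.float64(0.0), 'joints': array([ 1.22 ,  0.354,  1.634,  0.   ,  1.155, -0.002]), 'joint_vel': array([ 0.001,  0.   , -0.002, -0.001, -0.   ,  0.   ]), 'joint_torque': array([-3.0000e-03, -6.0526e+01, -3.4206e+01, -0.0000e+00,  1.0000e-02,
       -0.0000e+00]), 'tool_pos': array([213.423, 586.901, 230.525]), 'tool_rot': array([-0.   ,  0.174,  0.985, -0.001]), 'contact_force': array([-0.336, -0.156,  0.651]), 'moment': array([ 0.015, -0.057, -0.006]), 'opening': np.float64(85.542)}
[[-0.94   0.342 -0.001]
 [ 0.342  0.94  -0.001]
 [ 0.    -0.001 -1.   ]]
scene [[407.1, 0.0, 321.9], [0.0, 407.1, 195.1], [0.0, 0.0, 1.0]] [1086. -336. 1026.]
top [[406.3, 0.0, 315.9], [0.0, 406.3, 207.1], [0.0, 0.0, 1.0]] [ 295.   -5. 1409.]
wrist [[295.2, 0.0, 319.6], [0.0, 295.2, 199.3], [0.0, 0.0, 1.0]] [150. 610. 374.]
```

View pics/scene0.png

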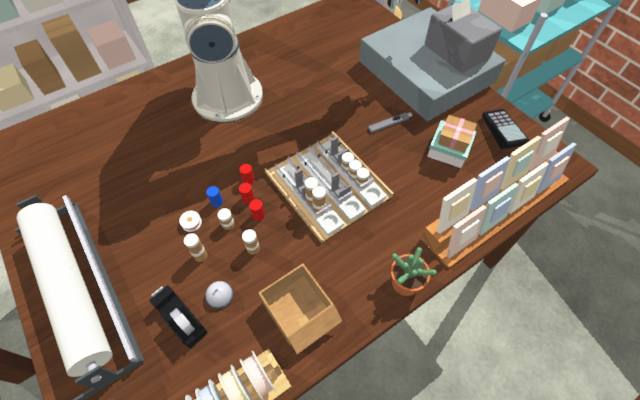

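View pics/top0.png

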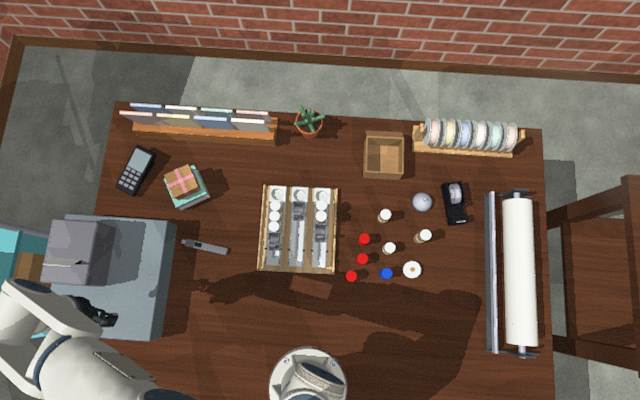

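View pics/wrist0.png

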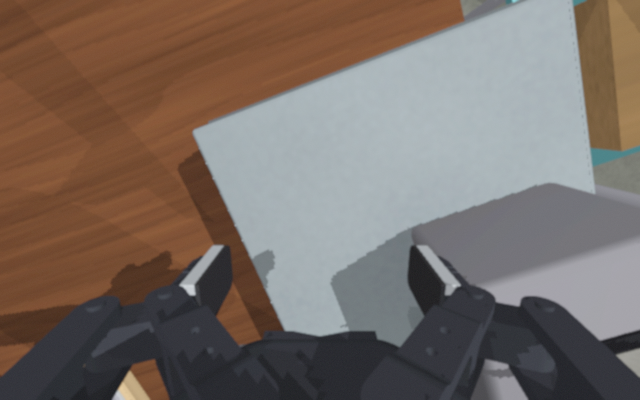

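Run:
```python
from h import *
a=cv2.imread("pics/top0.png"); b=cv2.imread("pics/scene0.png")
cv2.imwrite("pics/top0c.png",cv2.resize(a[170:290,250:450],None,fx=4,fy=4,interpolation=cv2.INTER_CUBIC))
cv2.imwrite("pics/scene0c.png",cv2.resize(b[120:270,170:400],None,fx=3.4,fy=3.4,interpolation=cv2.INTER_CUBIC))
```

```text
(no output)
```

View pics/top0c.png

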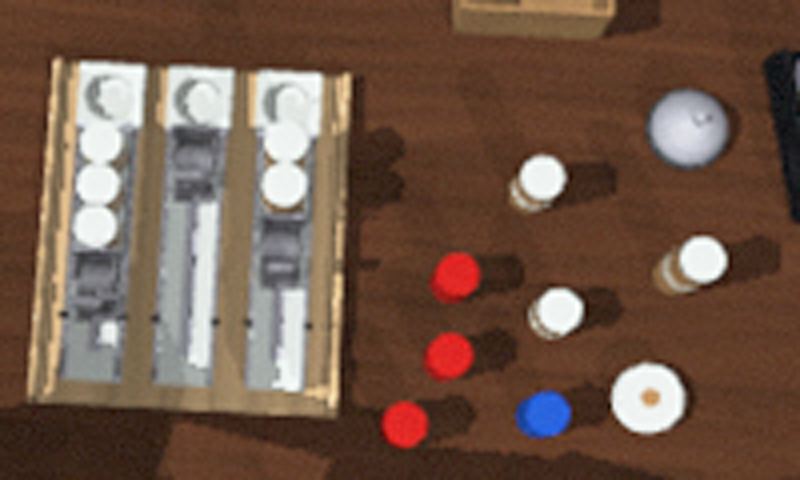

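View pics/scene0c.png

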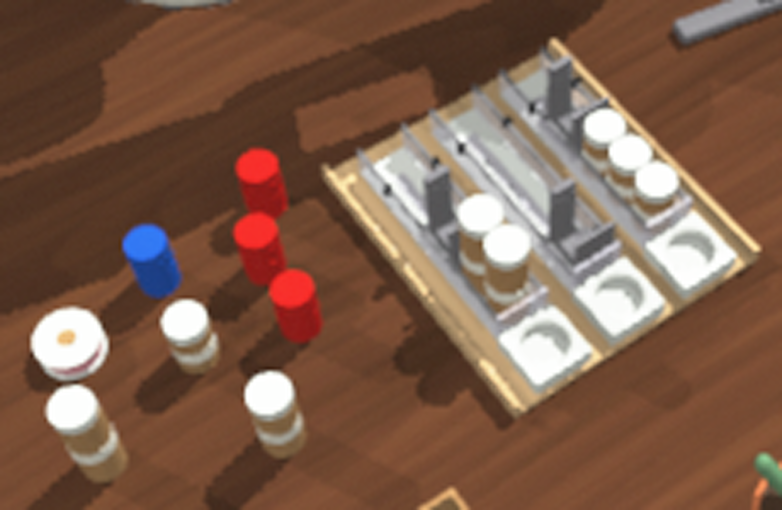

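Run:
```python
from h import *
from scipy.optimize import least_squares
mt,ms=cm("top"),cm("scene")
a=cv2.imread("pics/top0.png"); b=cv2.imread("pics/scene0.png")
def blobs(im,x0,y0,x1,y1,th=190):
    hsv=cv2.cvtColor(im,cv2.COLOR_BGR2HSV); m=((hsv[...,2]>th)&(hsv[...,1]<60)).astype(np.uint8)
    mm=np.zeros_like(m); mm[y0:y1,x0:x1]=m[y0:y1,x0:x1]
    n,l,s,c=cv2.connectedComponentsWithStats(mm)
    return [(np.round(c[i],1),s[i,2:5].tolist()) for i in range(1,n) if s[i,4]>12]
print("top"); [print(*q) for q in blobs(a,350,195,450,280)]
print("scene");[print(*q) for q in blobs(b,175,190,275,270)]
T=[(385.3,215.2),(425.6,235.2),(389.6,247.6)]
S=[(249.5,236),(192,240.5),(224.7,214.8)]
for t,s_,h in zip(T,S,(80,100,60)):
    f=lambda p:np.r_[proj("",p,mt)-t,proj("",p,ms)-s_]
    r=least_squares(f,[500,-200,80]); print(h,np.round(r.x,1),np.round(r.fun,2), np.round(ray("",*t,h,mt),1))
```

```text
top
[420.4 202.8] [14, 14, 145]
[385.1 213.9] [11, 11, 91]
[425.1 234.3] [11, 11, 97]
[389.4 247.3] [11, 12, 89]
[411.4 269.1] [18, 17, 221]
scene
[223.7 213.6] [14, 12, 125]
[189.8 219.5] [23, 19, 302]
[248.6 235.2] [14, 13, 143]
[190.6 239.3] [15, 13, 152]
80 [ 572.3 -219.    66.3] [-0.47 -0.2  -0.39  0.07] [ 568.9 -218.4   80. ]
100 [ 510.5 -349.2   87.2] [-0.66 -0.23 -0.53  0.08] [ 507.8 -348.   100. ]
60 [ 466.1 -240.7   48.3] [-0.25 -0.1  -0.22  0.04] [ 464.3 -239.6   60. ]
```

Emit:
{"op": "carry_out", "data": {
  "linear": [
    [-0.035,-0.034,-0.01],
    [-0.07,-0.068,-0.02],
    [-0.105,-0.102,-0.03],
    [-0.14,-0.137,-0.04],
    [-0.175,-0.171,-0.05],
    [-0.21,-0.206,-0.06],
    [-0.245,-0.24,-0.06],
    [-0.28,-0.275,-0.06]
  ],
  "delta_rot": [
    [0,0,-0.1],
    [0,0,-0.2],
    [0,0,-0.302],
    [0,0,-0.302],
    [0,0,-0.302],
    [0,0,-0.302],
    [0,0,-0.302],
    [0,0,-0.302]
  ],
  "jaw": [0.6,0.6,0.6,0.6,0.6,0.6,0.6,0.6]
}}

```text
time_s: 0.95
tool_pos: [383.2, 231.2, 291.5]
tool_rot: [0.0, 0.023, 1.0, -0.0]
contact_force: [1.6, -0.1, 0.7]
opening: 51.2
```

Emit:
{"op": "carry_out", "data": {
  "linear": [
    [-0.023,-0.043,0],
    [-0.046,-0.086,0],
    [-0.069,-0.129,0],
    [-0.092,-0.172,0],
    [-0.115,-0.215,0],
    [-0.138,-0.258,0],
    [-0.161,-0.301,0],
    [-0.183,-0.343,0]
  ],
  "delta_rot": [
    [0,0,0],
    [0,0,0],
    [0,0,0],
    [0,0,0],
    [0,0,0],
    [0,0,0],
    [0,0,0],
    [0,0,0]
  ],
  "jaw": [0.6,0.6,0.6,0.6,0.6,0.6,0.6,0.6]
}}

```text
time_s: 1.75
tool_pos: [550.5, -122.1, 291.6]
tool_rot: [0.0, 0.023, 1.0, -0.0]
contact_force: [0.4, 1.3, 1.1]
opening: 51.1
```

```bash
cat >> h.py <<'E'
import pickle
def snap(n,tag):
    m=cm(n); im=get_image(n); cv2.imwrite(f"pics/{tag}.png",im); pickle.dump(m,open(f"pics/{tag}.pkl","wb")); return im,m
def load(tag): return cv2.imread(f"pics/{tag}.png"),pickle.load(open(f"pics/{tag}.pkl","rb"))
E
python3 - <<'E'
from h import *
im,m=snap("wrist","w1"); s=st(); print(s["tool_pos"],s["joint_vel"].round(3)); print(m[1].round(3))
E
```

```text
[ 553.24095243 -127.64351412  291.55712147] [ 0.072 -0.045  0.077  0.017  0.004  0.124]
[[ 4.70000e-02  9.99000e-01 -1.00000e-03  9.61800e+01]
 [ 9.63000e-01 -4.50000e-02  2.67000e-01 -5.86329e+02]
 [ 2.66000e-01 -1.30000e-02 -9.64000e-01  2.88555e+02]
 [ 0.00000e+00  0.00000e+00  0.00000e+00  1.00000e+00]]
```

View pics/w1.png

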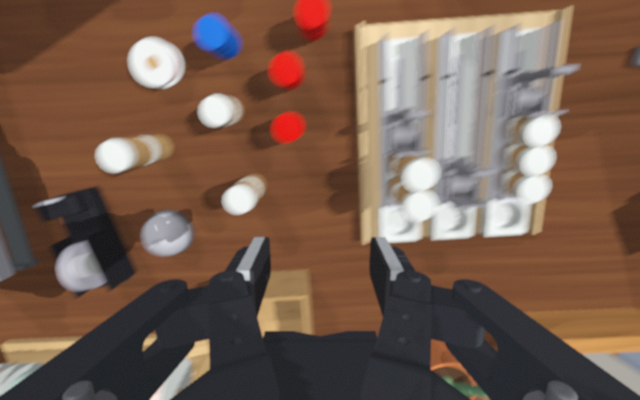

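Run:
```python
from h import *
get_image("wrist");s=st();print(s["joint_vel"].round(3))
im,m=snap("wrist","w2"); s=st(); print(s["time_s"],s["tool_pos"],s["joint_vel"].round(3))
cv2.imwrite("pics/w2a.png",cv2.resize(im[0:260,350:590],None,fx=2.3,fy=2.3,interpolation=cv2.INTER_CUBIC))
cv2.imwrite("pics/w2b.png",cv2.resize(im[0:230,90:330],None,fx=2.5,fy=2.5,interpolation=cv2.INTER_CUBIC))
```

```text
[ 0.063 -0.036  0.061  0.038  0.024  0.068]
1.9 [ 550.51822273 -122.264553    291.05566823] [ 0.048 -0.031  0.043  0.016  0.011  0.021]
```

View pics/w2a.png

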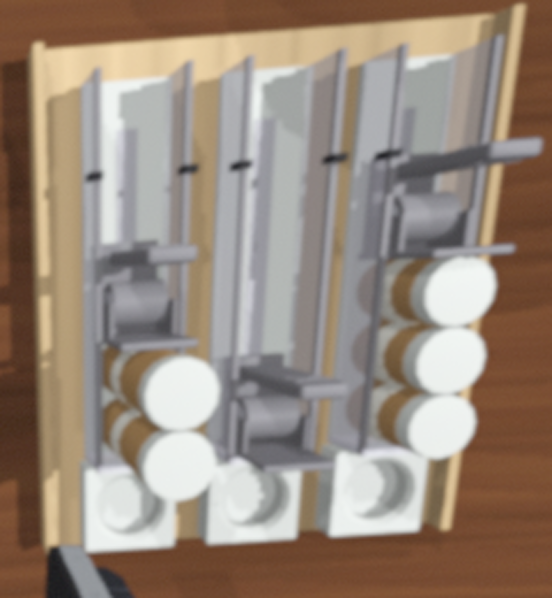

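View pics/w2b.png

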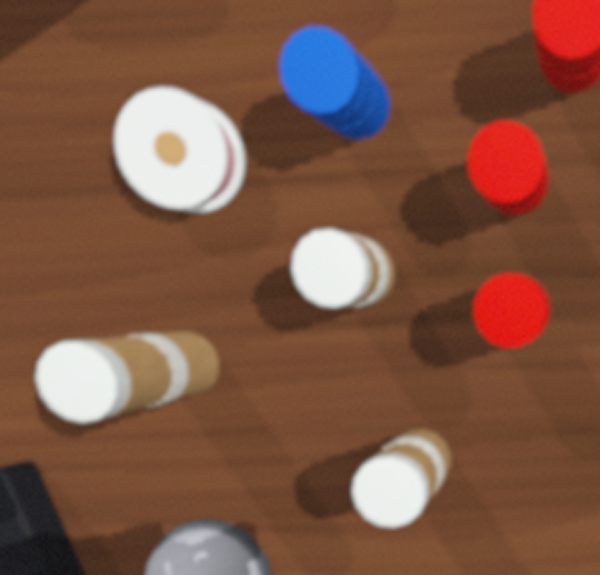

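Run:
```python
from h import *
im,m=load("w2")
A=lambda u,v:(350+(u+.5)/2.3-.5,(v+.5)/2.3-.5)
B=lambda u,v:(90+(u+.5)/2.5-.5,(v+.5)/2.5-.5)
print("ticks44",[ray("",*A(*p),44,m).round(1)[:2] for p in [(94,176),(188,169),(241,165),(334,158),(388,154)]])
print("wells26",[ray("",*A(*p),26,m).round(1)[:2] for p in [(128,502),(250,495),(380,487)]])
print("tab top94",[ray("",*A(*p),94,m).round(1)[:2] for p in [(250,372),(337,391)]])
for n,p,h in [("tall",(78,381),100),("short",(330,268),60),("mid",(390,490),80)]: print(n,B(*p),ray("",*B(*p),h,m).round(1))
mt=cm("top")
for n,p,h in [("mid",(385.1,213.9),80),("tall",(425.1,234.3),100),("short",(389.4,247.3),60)]: print("top",n,ray("",*p,h,mt).round(1))
print("top wells",[ray("",*p,26,mt).round(1)[:2] for p in [(278,194.2),(300.5,195.2),(322.5,196.2)]])
for n,p,h in [("red",(456,275),60),("red",(450,355),60),("red",(405,425),60),("blue",(543,413),60)]: print(n,ray("",250+p[0]/4,170+p[1]/4,h,mt).round(0))
# well rims: dark hole inside white: print enlarged
cv2.imwrite("pics/w2c.png",cv2.resize(im[190:250,370:560],None,fx=4.2,fy=4.2,interpolation=cv2.INTER_CUBIC))
```

```text
ticks44 [array([440. , -32.1]), array([439. ,  17.8]), array([438.5,  45.8]), array([437.5,  94.8]), array([437. , 123.1])]
wells26 [array([631.8,  -3.8]), array([631. ,  73.1]), array([629.6, 154.4])]
tab top94 [array([541.2,  35.9]), array([553.1,  80.5])]
tall (120.9, 152.1) [ 510.7 -347.1  100. ]
short (221.7, 106.9) [ 466.1 -239.5   60. ]
mid (245.7, 195.7) [ 573.3 -218.    80. ]
top mid [ 573.3 -217.6   80. ]
top tall [ 510.6 -346.3  100. ]
top short [ 465.3 -238.9   60. ]
top wells [array([628.8, 150.8]), array([630.7,  71.8]), array([632.5,  -5.3])]
red [ 488. -153.   60.]
red [ 421. -151.   60.]
red [ 362. -117.   60.]
blue [ 379. -230.   60.]
```

View pics/w2c.png

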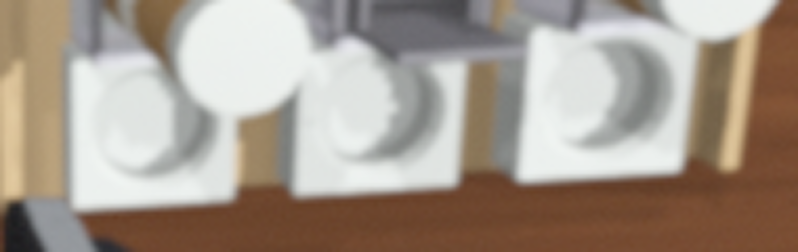

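```bash
cat > ov.py <<'E'
from h import *
def ov(tag,out,wells,yaw,box,f):
    im,m=load(tag); x0,y0,x1,y1=box
    big=cv2.resize(im[y0:y1,x0:x1],None,fx=f,fy=f,interpolation=cv2.INTER_CUBIC)
    t=np.linspace(0,2*np.pi,80)
    for w in wells:
        for r,z,c in [(23,26,(0,0,255)),(20,12,(255,0,0))]:
            P=[(np.array(proj("",(w[0]+r*np.cos(a),w[1]+r*np.sin(a),z),m))-[x0,y0]+.5)*f-.5 for a in t]
            cv2.polylines(big,[np.round(P).astype(int)],True,c,1)
    cv2.imwrite(f"pics/{out}.png",big)
E
python3 - <<'E'
from ov import *
ov("w2","ov1",[(632.2,-4.5),(630.7,73.5),(629.2,151.5)],0,(370,190,560,250),4.2)
E
```

```text
(no output)
```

View pics/ov1.png

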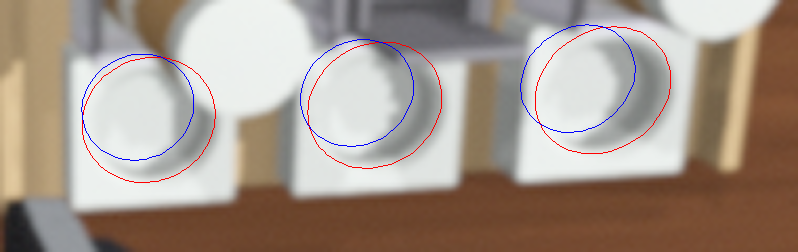

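Emit:
{"op": "carry_out", "data": {
  "linear": [
    [-0.007,-0.024,0.04],
    [-0.014,-0.048,0.08],
    [-0.021,-0.072,0.12],
    [-0.027,-0.094,0.15],
    [-0.027,-0.094,0.165],
    [-0.027,-0.094,0.195],
    [-0.027,-0.094,0.23],
    [-0.027,-0.094,0.253]
  ],
  "delta_rot": [
    [0,0,-0.065],
    [0,0,-0.065],
    [0,0,-0.065],
    [0,0,-0.065],
    [0,0,-0.065],
    [0,0,-0.065],
    [0,0,-0.065],
    [0,0,-0.065]
  ],
  "jaw": [0.6,0.6,0.6,0.6,0.6,0.6,0.6,0.6]
}}

```text
time_s: 2.7
tool_pos: [571.8, -215.6, 36.6]
tool_rot: [-0.001, -0.008, 1.0, 0.0]
contact_force: [-1.1, 0.7, 0.1]
opening: 51.6
```

Run:
```python
from h import *
im,m=snap("wrist","w3"); s=st(); print(s["time_s"],s["tool_pos"],s["opening"],s["contact_force"]); print(rot(s).as_matrix().round(3))
for a in [-33,-18,18,33]: print(proj("",(573.3,-217.8+a,80),m))
```

```text
2.75 [ 570.06525222 -214.96783154   33.65098553] 51.377554228786614 [-1.64282366  0.89514282 -2.53233053]
[[-1.    -0.016 -0.006]
 [-0.016  1.     0.002]
 [ 0.005  0.002 -1.   ]]
[228.19202598 300.84818355]
[266.96763826 301.38073424]
[359.85634279 302.6564831 ]
[398.48815713 303.18705884]
```

View pics/w3.png

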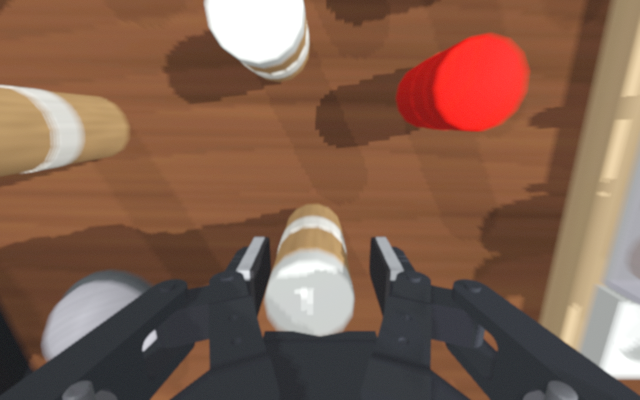

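Emit:
{"op": "carry_out", "data": {
  "linear": [
    [-0.003,-0.003,-0.003],
    [-0.003,-0.003,-0.003],
    [-0.003,-0.003,-0.003],
    [-0.003,-0.003,-0.003],
    [-0.003,-0.003,-0.003],
    [-0.003,-0.003,-0.003],
    [-0.003,-0.003,-0.003],
    [-0.003,-0.003,-0.015]
  ],
  "delta_rot": [
    [0,0,0],
    [0,0,0],
    [0,0,0],
    [0,0,0],
    [0,0,0],
    [0,0,0],
    [0,0,0],
    [0,0,0]
  ],
  "jaw": [0.6,0.5,0.2,0.2,0.2,0.2,0.2,0.2]
}}

```text
time_s: 3.55
tool_pos: [572.6, -217.7, 48.7]
tool_rot: [-0.003, -0.008, 1.0, 0.001]
contact_force: [-1.0, -0.6, -0.8]
opening: 34.7
```

Emit:
{"op": "carry_out", "data": {
  "linear": [
    [-0.003,0.01,-0.045],
    [-0.01,0.035,-0.085],
    [-0.02,0.075,-0.111],
    [-0.03,0.122,-0.111],
    [-0.032,0.17,-0.111],
    [-0.032,0.217,-0.111],
    [-0.032,0.26,-0.111],
    [-0.032,0.285,-0.111]
  ],
  "delta_rot": [
    [0,0,0],
    [0,0,0],
    [0,0,0],
    [0,0,0],
    [0,0,0],
    [0,0,0],
    [0,0,0],
    [0,0,0]
  ],
  "jaw": [0.2,0.2,0.2,0.2,0.2,0.2,0.2,0.2]
}}

```text
time_s: 4.35
tool_pos: [600.6, 70.4, 161.5]
tool_rot: [-0.003, -0.009, 1.0, 0.001]
contact_force: [-0.3, -1.1, -0.3]
opening: 34.8
```

Run:
```python
from h import *
get_image("wrist"); get_image("wrist")
im,m=snap("wrist","w4"); s=st(); print(s["time_s"],s["tool_pos"],s["opening"],s["joint_vel"].round(3)); print(rot(s).as_matrix().round(3))
```

```text
4.5 [600.85330891  68.92332106 161.23582967] 34.631013784020666 [-0.041  0.004  0.005 -0.011 -0.003 -0.016]
[[-1.    -0.018 -0.006]
 [-0.018  1.     0.002]
 [ 0.005  0.002 -1.   ]]
```

View pics/w4.png

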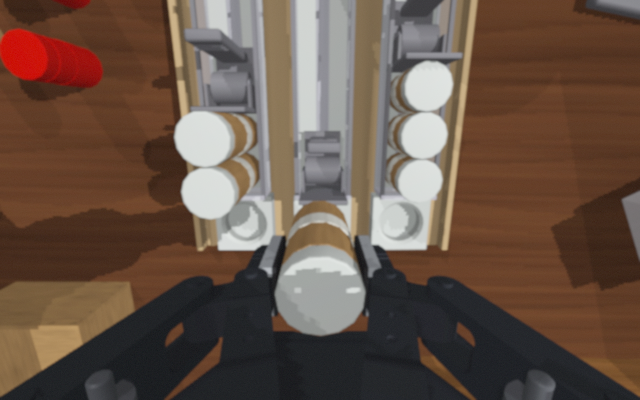

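Run:
```python
from ov import *
ov("w4","ov2",[(631.7,-3.0),(630.2,75),(628.7,153)],0,(190,180,450,260),3.0)
```

```text
(no output)
```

View pics/ov2.png

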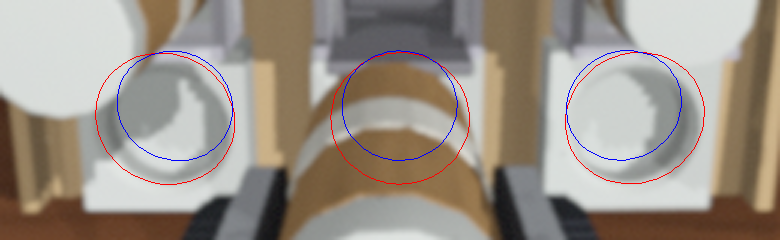

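Run:
```python
from ov import *
im,m=load("w4"); x0,y0,f=250,190,5
big=cv2.resize(im[y0:330+20,x0:400],None,fx=f,fy=f,interpolation=cv2.INTER_CUBIC)
t=np.linspace(0,2*np.pi,80)
for r,z,c,cx in [(18,204.5,(0,0,255),601.2),(18,124.5,(255,0,0),601.2)]:
    P=[(np.array(proj("",(cx+r*np.cos(a),68.9+r*np.sin(a),z),m))-[x0,y0]+.5)*f-.5 for a in t]
    cv2.polylines(big,[np.round(P).astype(int)],True,c,1)
cv2.imwrite("pics/ov3.png",big[:600])
```

```text
(no output)
```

View pics/ov3.png

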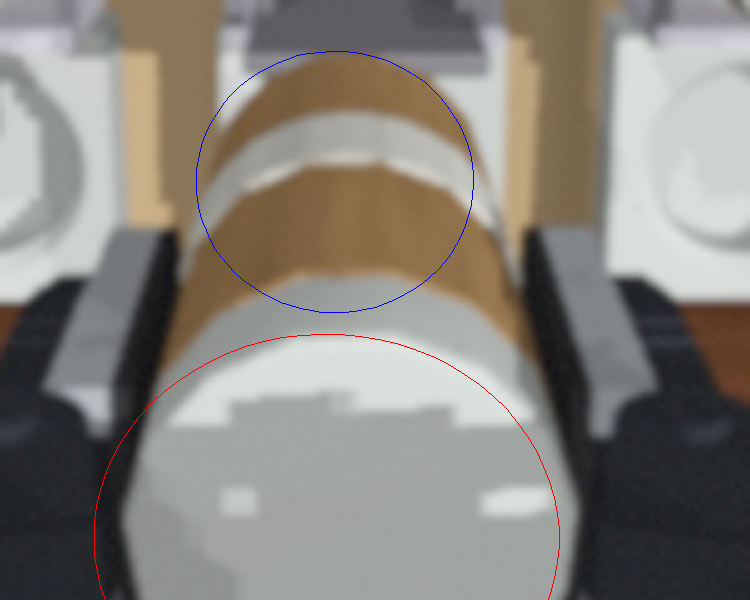

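Emit:
{"op": "carry_out", "data": {
  "linear": [
    [-0.018,0.003,0],
    [-0.029,0.005,0.01],
    [-0.029,0.005,0.035],
    [-0.029,0.005,0.06],
    [-0.029,0.005,0.078],
    [-0.029,0.005,0.088],
    [-0.029,0.005,0.09],
    [-0.029,0.005,0.09]
  ],
  "delta_rot": [
    [0,0,0],
    [0,0,0],
    [0,0,0],
    [0,0,0],
    [0,0,0],
    [0,0,0],
    [0,0,0],
    [0,0,0]
  ],
  "jaw": [0.2,0.2,0.2,0.2,0.2,0.2,0.2,0.2]
}}

```text
time_s: 5.3
tool_pos: [629.5, 74.2, 71.2]
tool_rot: [-0.003, -0.009, 1.0, 0.001]
contact_force: [0.3, -0.2, 0.2]
opening: 34.9
```

Run:
```python
from ov import *
im,m=snap("wrist","w5"); s=st(); print(s["time_s"],s["tool_pos"],s["opening"],s["contact_force"],s["joint_vel"].round(3))
ov("w5","ov4",[(631.7,-3.3),(630.2,74.7),(628.7,152.7)],0,(150,140,490,400),2.3)
```

```text
5.35 [629.83083238  74.36587991  71.74031517] 34.9351919574213 [-0.01319951  0.24544273  0.3060995 ] [ 0.003 -0.011 -0.006  0.003  0.002  0.   ]
```

View pics/ov4.png

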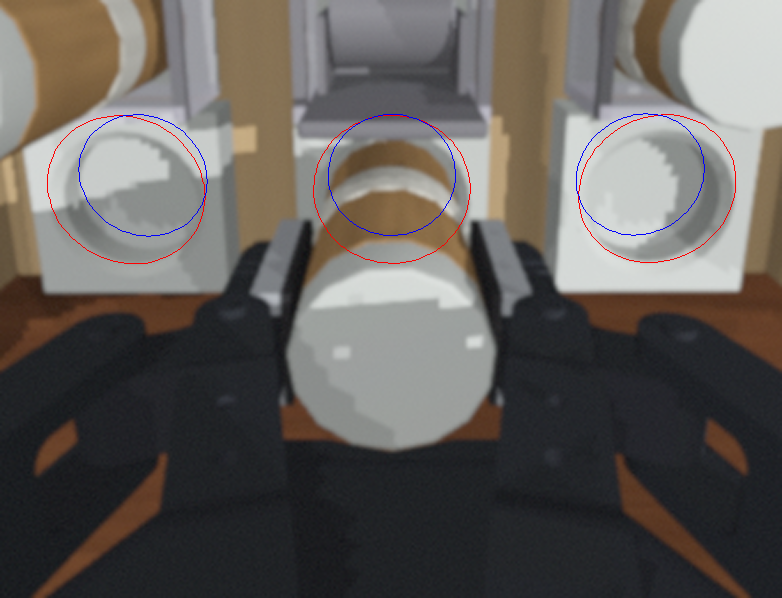

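Run:
```python
from ov import *
ov("w5","ova",[(632.7,-2.3),(629.7,153.7)],0,(160,180,260,270),7.5)
ov("w5","ovb",[(632.7,-2.3),(629.7,153.7)],0,(390,180,490,270),7.5)
a=cv2.imread("pics/ova.png");b=cv2.imread("pics/ovb.png"); c=cv2.imread("pics/w5.png")
x=np.vstack([np.hstack([a,b])]); y=np.hstack([cv2.resize(c[180:270,160:260],None,fx=7.5,fy=7.5,interpolation=cv2.INTER_CUBIC),cv2.resize(c[180:270,390:490],None,fx=7.5,fy=7.5,interpolation=cv2.INTER_CUBIC)])
cv2.imwrite("pics/ov5.png",cv2.resize(np.vstack([y,x]),(666,600)))
```

```text
(no output)
```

View pics/ov5.png

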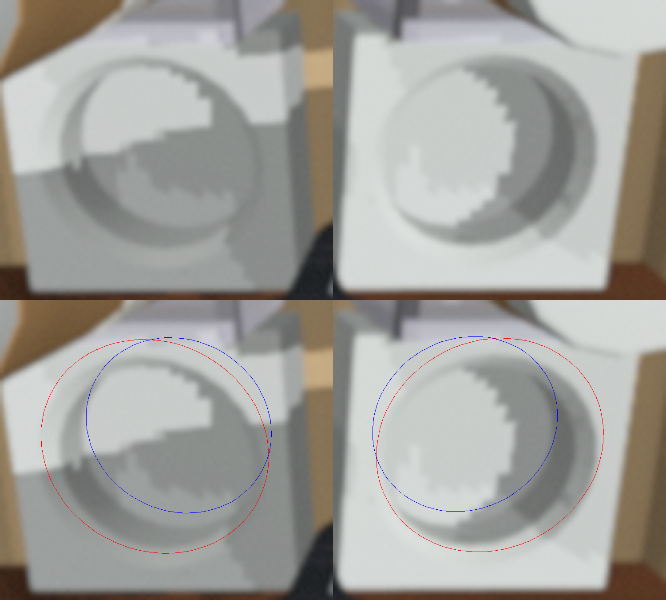

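Run:
```python
from ov import *
im,m=load("w5"); k=7.5*666/1500
def S(p,x0): q=(np.array(proj("",p,m))-[x0,180]+.5)*k; return q.round(0)
for x,y in [(631.7,-2.8),(632.7,-2.8),(633.7,-2.8)]:
    print(x,"outer bot",S((x+23,y,26),160)[1],"inner bot",S((x+20,y,23),160)[1],"floor bot",S((x+20,y,12),160)[1],"inner top z23",S((x-20,y,23),160)[1],"inner left",S((x,y-20,23),160)[0],"inner right",S((x,y+20,23),160)[0],"floor left",S((x,y-20,12),160)[0])
for x,y in [(628.7,153.2),(629.7,153.2),(630.7,153.2)]:
    print(x,"outer bot",S((x+23,y,26),390)[1],"inner bot",S((x+20,y,23),390)[1],"floor bot",S((x+20,y,12),390)[1],"inner top",S((x-20,y,23),390)[1],"inner right",S((x,y+20,23),390)[0]+333,"outer right",S((x,y+23,26),390)[0]+333,"floor right",S((x,y+20,12),390)[0]+333)
```

```text
631.7 outer bot 249.0 inner bot 229.0 floor bot 209.0 inner top z23 46.0 inner left 60.0 inner right 255.0 floor left 84.0
632.7 outer bot 253.0 inner bot 234.0 floor bot 213.0 inner top z23 50.0 inner left 61.0 inner right 255.0 floor left 84.0
633.7 outer bot 257.0 inner bot 238.0 floor bot 217.0 inner top z23 55.0 inner left 61.0 inner right 256.0 floor left 85.0
628.7 outer bot 247.0 inner bot 228.0 floor bot 207.0 inner top 44.0 inner right 579.0 outer right 600.0 floor right 555.0
629.7 outer bot 252.0 inner bot 232.0 floor bot 211.0 inner top 49.0 inner right 578.0 outer right 600.0 floor right 554.0
630.7 outer bot 256.0 inner bot 237.0 floor bot 215.0 inner top 54.0 inner right 577.0 outer right 599.0 floor right 554.0
```

Run:
```python
from ov import *
im,m=load("w5"); 
for z in (33,35,37): print(z,[proj("",(x-18,74.4,z),m).round(1) for x in (629,630.3,632)])
for z in (113,115): print(z,[proj("",(x-18,74.4,z),m).round(1) for x in (629,630.3,632)],[proj("",(x,74.4+a,z),m).round(1) for a in (-18,18)])
cv2.imwrite("pics/w5t.png",cv2.resize(im[185:345,265:375],None,fx=3.7,fy=3.7,interpolation=cv2.INTER_CUBIC))
```

```text
33 [array([320., 198.]), array([320. , 199.9]), array([319.9, 202.5])]
35 [array([320. , 198.8]), array([320. , 200.8]), array([320. , 203.4])]
37 [array([320. , 199.6]), array([320. , 201.6]), array([320. , 204.2])]Traceback (most recent call last):
  File "<stdin>", line 4, in <module>
NameError: name 'x' is not defined
```

Emit:
{"op": "carry_out", "data": {
  "linear": [
    [-0.002,0.0005,0.001],
    [-0.002,0.0005,0.005],
    [-0.002,0.0005,0.009],
    [-0.002,0.0005,0.013],
    [-0.002,0.0005,0.017],
    [-0.002,0.0005,0.02],
    [-0.002,0.0005,0.022],
    [-0.002,0.0005,0.023]
  ],
  "delta_rot": [
    [0,0,0],
    [0,0,0],
    [0,0,0],
    [0,0,0],
    [0,0,0],
    [0,0,0],
    [0,0,0],
    [0,0,0]
  ],
  "jaw": [0.2,0.2,0.2,0.2,0.2,0.2,0.2,0.2]
}}

```text
time_s: 6.15
tool_pos: [632.0, 75.0, 50.4]
tool_rot: [-0.002, -0.009, 1.0, 0.001]
contact_force: [-8.4, -0.1, 26.5]
opening: 34.7
```

Run:
```python
from ov import *
im,m=snap("wrist","w6"); s=st(); print(s["time_s"],s["tool_pos"],s["opening"],s["contact_force"],s["moment"].round(2),s["joint_vel"].round(3))
cv2.imwrite("pics/w6c.png",cv2.resize(im[140:345,160:480],None,fx=2.4,fy=2.4,interpolation=cv2.INTER_CUBIC))
```

```text
6.2 [631.93791737  74.96654184  50.40136426] 34.5866935844827 [-4.52782915 -0.42871363 17.22929548] [-0.15  0.98 -0.01] [-0.002 -0.002  0.003  0.    -0.004 -0.001]
```

View pics/w6c.png

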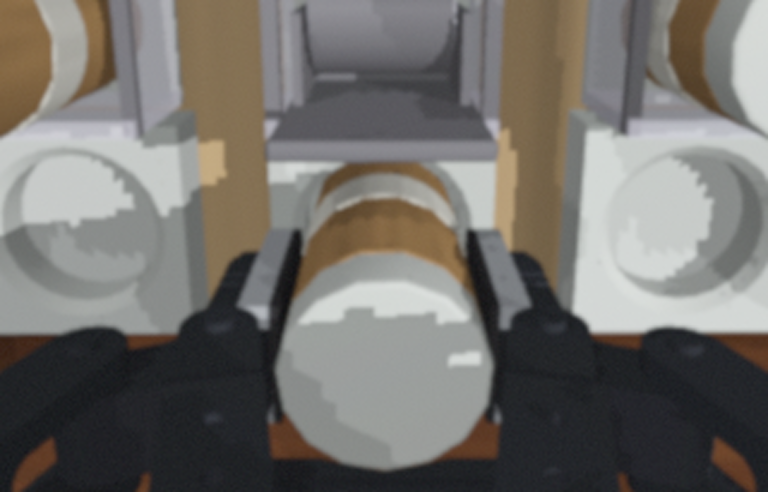

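Emit:
{"op": "carry_out", "data": {
  "linear": [
    [0.001,0,-0.001],
    [0.001,0,-0.001],
    [0.001,0,-0.001],
    [0.001,0,-0.01],
    [0.001,0,-0.05],
    [0.001,0,-0.095],
    [0.01,-0.02,-0.13],
    [0.03,-0.06,-0.135]
  ],
  "delta_rot": [
    [0,0,0],
    [0,0,0],
    [0,0,0],
    [0,0,0],
    [0,0,0],
    [0,0,0],
    [0,0,0],
    [0,0,0]
  ],
  "jaw": [0.6,0.6,0.6,0.6,0.6,0.6,0.6,0.6]
}}

```text
time_s: 7.0
tool_pos: [607.4, 15.4, 190.9]
tool_rot: [0.002, -0.01, 1.0, 0.002]
contact_force: [0.9, -0.3, 0.5]
opening: 51.5
```

Run:
```python
from h import *
im,m=snap("wrist","w7"); s=st(); print(s["time_s"],s["tool_pos"],s["opening"])
R_=rot(s).as_matrix(); print((R_.T@(np.array([465.7,-239.2,60])-s["tool_pos"])).round(1))
```

```text
7.05 [602.4442918    9.11570862 189.14237449] 51.32288939025687
[ 141.4 -245.6  129.4]
```

View pics/w7.png

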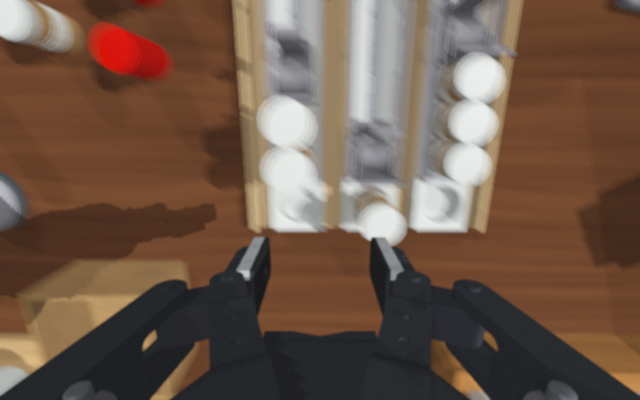

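Emit:
{"op": "carry_out", "data": {
  "linear": [
    [0.024,-0.041,0.0],
    [0.048,-0.082,0.01],
    [0.072,-0.123,0.03],
    [0.096,-0.165,0.05],
    [0.12,-0.207,0.07],
    [0.135,-0.235,0.08],
    [0.141,-0.245,0.09],
    [0.141,-0.245,0.1]
  ],
  "delta_rot": [
    [0,0,0],
    [0,0,0],
    [0,0,0],
    [0,0,0],
    [0,0,0],
    [0,0,0],
    [0,0,0],
    [0,0,0]
  ],
  "jaw": [0.6,0.6,0.6,0.6,0.6,0.6,0.6,0.6]
}}

```text
time_s: 7.85
tool_pos: [465.5, -239.7, 89.0]
tool_rot: [-0.001, -0.008, 1.0, -0.0]
contact_force: [0.7, -0.1, 0.5]
opening: 51.2
```

Run:
```python
from h import *
im,m=snap("wrist","w8"); s=st(); print(s["time_s"],s["tool_pos"],s["opening"],s["joint_vel"].round(3))
R_=rot(s).as_matrix();print(R_.round(3)); print((R_.T@(np.array([465.7,-239.2,28])-s["tool_pos"])).round(1))
print(proj("",(465.7,-239.2,60),m))
```

```text
7.9 [ 465.35422646 -238.35683797   87.60189374] 51.466809726789016 [ 0.034 -0.013 -0.001  0.004  0.042  0.005]
[[-1.    -0.017 -0.003]
 [-0.017  1.     0.001]
 [ 0.003  0.001 -1.   ]]
[-0.5 -0.9 59.6]
[320.15185839 230.60232861]
```

View pics/w8.png

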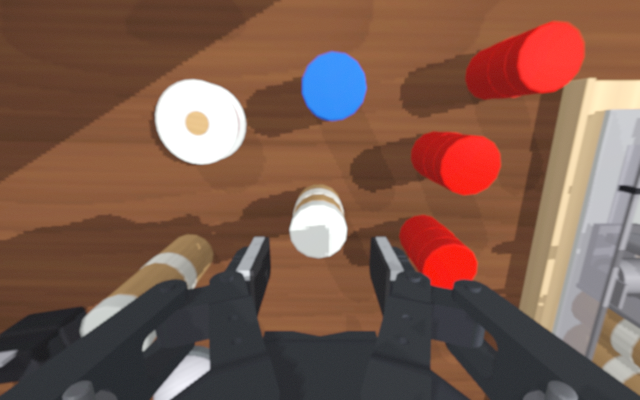

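Emit:
{"op": "carry_out", "data": {
  "linear": [
    [-0.0005,-0.001,0.03],
    [-0.0005,-0.001,0.052],
    [-0.0005,-0.001,0.0595],
    [-0.0005,-0.001,0.0595],
    [-0.0005,-0.001,0.0595],
    [-0.0005,-0.001,0.0595],
    [-0.0005,-0.001,0.0595],
    [-0.0005,-0.001,0.0595]
  ],
  "delta_rot": [
    [0,0,0],
    [0,0,0],
    [0,0,0],
    [0,0,0],
    [0,0,0],
    [0,0,0],
    [0,0,0],
    [0,0,0]
  ],
  "jaw": [0.6,0.6,0.6,0.5,0.2,0.2,0.2,0.2]
}}

```text
time_s: 8.7
tool_pos: [466.1, -239.5, 28.8]
tool_rot: [-0.001, -0.009, 1.0, 0.0]
contact_force: [0.3, -0.3, -0.6]
opening: 34.2
```

Emit:
{"op": "carry_out", "data": {
  "linear": [
    [0,0,-0.04],
    [-0.004,0.008,-0.085],
    [-0.016,0.038,-0.115],
    [-0.034,0.078,-0.12],
    [-0.053,0.12,-0.12],
    [-0.071,0.163,-0.12],
    [-0.09,0.206,-0.12],
    [-0.109,0.249,-0.12]
  ],
  "delta_rot": [
    [0,0,0],
    [0,0,0],
    [0,0,0],
    [0,0,0],
    [0,0,0],
    [0,0,0],
    [0,0,0],
    [0,0,0]
  ],
  "jaw": [0.2,0.2,0.2,0.2,0.2,0.2,0.2,0.2]
}}

```text
time_s: 9.5
tool_pos: [571.5, 13.1, 149.1]
tool_rot: [-0.0, -0.009, 1.0, 0.0]
contact_force: [0.9, -0.6, 0.2]
opening: 34.5
```

Run:
```python
from h import *
s=st(); print(s["time_s"],s["tool_pos"],s["opening"])
R_=rot(s).as_matrix();print(R_.round(3)); print((R_.T@(np.array([630,153,150])-s["tool_pos"])).round(1))
```

```text
9.5 [571.4638281   13.10878909 149.12672016] 34.54688986102719
[[-1.    -0.017 -0.001]
 [-0.017  1.     0.   ]
 [ 0.001  0.    -1.   ]]
[-60.9 138.9  -0.9]
```

Emit:
{"op": "carry_out", "data": {
  "linear": [
    [-0.019,0.043,0],
    [-0.038,0.087,0],
    [-0.055,0.125,0],
    [-0.061,0.139,0.01],
    [-0.061,0.139,0.04],
    [-0.061,0.139,0.068],
    [-0.061,0.139,0.082],
    [-0.061,0.139,0.084]
  ],
  "delta_rot": [
    [0,0,0],
    [0,0,0],
    [0,0,0],
    [0,0,0],
    [0,0,0],
    [0,0,0],
    [0,0,0],
    [0,0,0]
  ],
  "jaw": [0.2,0.2,0.2,0.2,0.2,0.2,0.2,0.2]
}}

```text
time_s: 10.3
tool_pos: [628.4, 152.2, 63.0]
tool_rot: [-0.002, -0.008, 1.0, -0.0]
contact_force: [-0.2, -0.6, -0.6]
opening: 34.5
```

Run:
```python
from h import *
im,m=snap("wrist","w9"); s=st(); print(s["time_s"],s["tool_pos"],s["opening"],s["contact_force"])
cv2.imwrite("pics/w9c.png",cv2.resize(im[140:345,200:420],None,fx=2.9,fy=2.9,interpolation=cv2.INTER_CUBIC))
```

```text
10.35 [629.29370508 152.42550446  64.18881994] 34.90291857117225 [-0.8092568  -0.34461933 -1.14796128]
```

View pics/w9c.png

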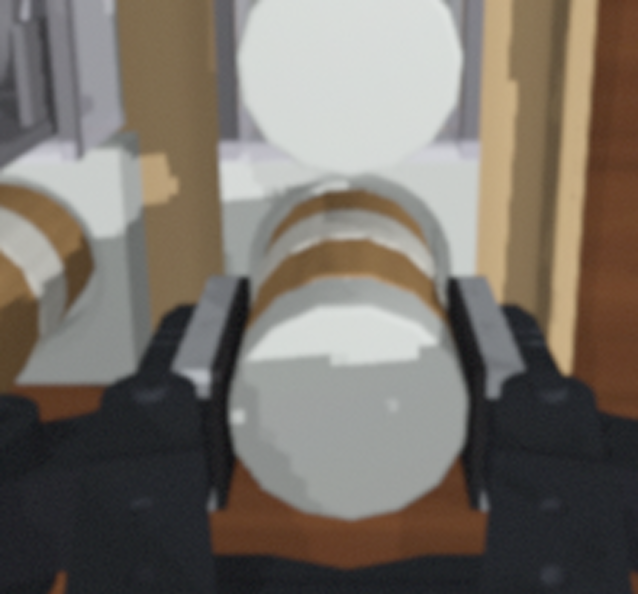

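Emit:
{"op": "carry_out", "data": {
  "linear": [
    [-0.001,0.0,0.003],
    [-0.001,0.0,0.007],
    [-0.001,0.0,0.011],
    [-0.001,0.0,0.015],
    [-0.001,0.0,0.019],
    [-0.001,0.0,0.021],
    [-0.001,0.0,0.023],
    [-0.001,0.0,0.0235]
  ],
  "delta_rot": [
    [0,0,0],
    [0,0,0],
    [0,0,0],
    [0,0,0],
    [0,0,0],
    [0,0,0],
    [0,0,0],
    [0,0,0]
  ],
  "jaw": [0.2,0.2,0.2,0.2,0.2,0.2,0.2,0.2]
}}

```text
time_s: 11.15
tool_pos: [630.2, 152.5, 40.7]
tool_rot: [-0.001, -0.008, 1.0, -0.0]
contact_force: [-0.9, -0.1, 5.2]
opening: 34.4
```

Emit:
{"op": "carry_out", "data": {
  "linear": [
    [0,0,0],
    [0,0,0],
    [0,0,0],
    [0,0,-0.015],
    [0,0,-0.06],
    [0.004,-0.01,-0.105],
    [0.014,-0.05,-0.125],
    [0.026,-0.098,-0.13]
  ],
  "delta_rot": [
    [0,0,0],
    [0,0,0],
    [0,0,0],
    [0,0,0],
    [0,0,0],
    [0,0,0],
    [0,0,0],
    [0,0,0]
  ],
  "jaw": [0.5,0.6,0.6,0.6,0.6,0.6,0.6,0.6]
}}

```text
time_s: 11.95
tool_pos: [608.3, 54.5, 175.6]
tool_rot: [0.002, -0.01, 1.0, 0.0]
contact_force: [0.8, -1.0, -0.9]
opening: 51.4
```

Run:
```python
from h import *
im,m=snap("wrist","w10");s=st(); print(s["time_s"],s["tool_pos"],s["opening"])
R_=rot(s).as_matrix();print(R_.round(3)); print((R_.T@(np.array([510.7,-346.7,140])-s["tool_pos"])).round(1))
```

```text
12.0 [605.44249751  47.23596518 174.64999156] 51.194946027409685
[[-1.    -0.017  0.   ]
 [-0.017  1.    -0.003]
 [-0.    -0.003 -1.   ]]
[ 101.4 -392.2   36. ]
```

View pics/w10.png

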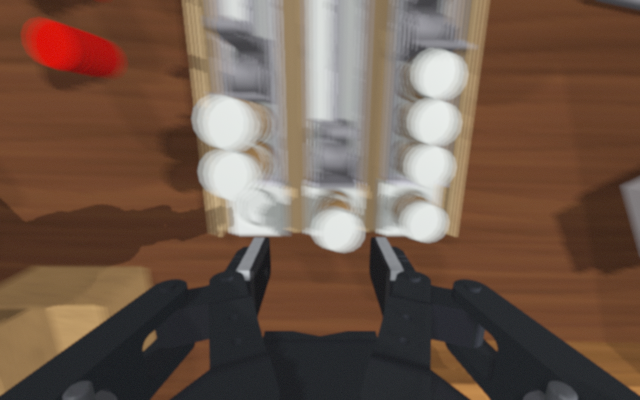

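Emit:
{"op": "carry_out", "data": {
  "linear": [
    [0.012,-0.047,0],
    [0.024,-0.094,0],
    [0.036,-0.141,0],
    [0.049,-0.188,0],
    [0.061,-0.235,0],
    [0.073,-0.282,0],
    [0.085,-0.329,0.01],
    [0.096,-0.37,0.02]
  ],
  "delta_rot": [
    [0,0,0],
    [0,0,0],
    [0,0,0],
    [0,0,0],
    [0,0,0],
    [0,0,0],
    [0,0,0],
    [0,0,0]
  ],
  "jaw": [0.6,0.6,0.6,0.6,0.6,0.6,0.6,0.6]
}}

```text
time_s: 12.8
tool_pos: [515.3, -327.0, 157.3]
tool_rot: [0.001, -0.008, 1.0, -0.002]
contact_force: [0.1, 0.6, -0.4]
opening: 51.5
```

Run:
```python
from h import *
im,m=snap("wrist","w11");s=st(); print(s["time_s"],s["tool_pos"],s["opening"])
R_=rot(s).as_matrix();print(R_.round(3)); print((R_.T@(np.array([510.7,-346.7,48])-s["tool_pos"])).round(1)); print(proj("",(510.7,-346.7,100),m))
```

```text
12.85 [ 513.26421182 -331.73681267  155.57021952] 51.29292104466149
[[-1.    -0.015  0.   ]
 [-0.015  1.    -0.007]
 [ 0.    -0.007 -1.   ]]
[  2.8 -14.2 107.7]
[292.12405832 208.89797626]
```

View pics/w11.png

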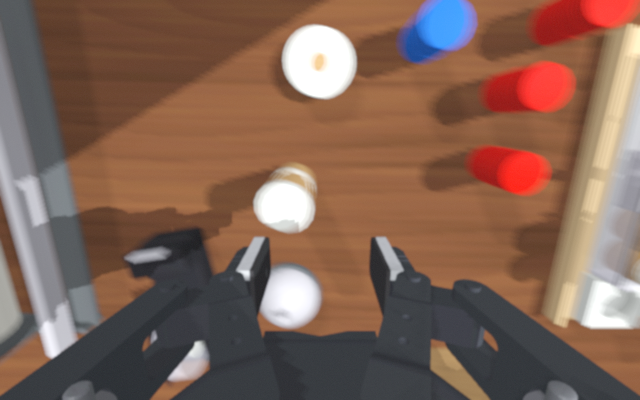

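Emit:
{"op": "carry_out", "data": {
  "linear": [
    [0.003,-0.0145,0.0],
    [0.003,-0.0145,0.01],
    [0.003,-0.0145,0.02],
    [0.003,-0.0145,0.03],
    [0.003,-0.0145,0.035],
    [0.003,-0.0145,0.035],
    [0.003,-0.0145,0.035],
    [0.003,-0.0145,0.035]
  ],
  "delta_rot": [
    [0,0,0],
    [0.007,0,0],
    [0.007,0,0],
    [0.007,0,0],
    [0.007,0,0],
    [0.007,0,0],
    [0.007,0,0],
    [0.007,0,0]
  ],
  "jaw": [0.6,0.6,0.6,0.6,0.6,0.6,0.6,0.6]
}}

```text
time_s: 13.65
tool_pos: [510.9, -346.4, 121.1]
tool_rot: [0.0, -0.008, 1.0, -0.007]
contact_force: [-0.6, 0.0, -0.4]
opening: 51.3
```

Run:
```python
from h import *
im,m=snap("wrist","w12");s=st(); print(s["time_s"],s["tool_pos"],s["opening"])
R_=rot(s).as_matrix();print(R_.round(3)); print((R_.T@(np.array([510.7,-346.7,48])-s["tool_pos"])).round(1)); print(proj("",(510.7,-346.7,100),m))
```

```text
13.7 [ 510.85936668 -346.50042059  121.08228786] 51.33057580805888
[[-1.    -0.015  0.001]
 [-0.015  1.    -0.014]
 [-0.001 -0.014 -1.   ]]
[ 0.2  0.8 73.1]
[319.30618942 234.7026615 ]
```

View pics/w12.png

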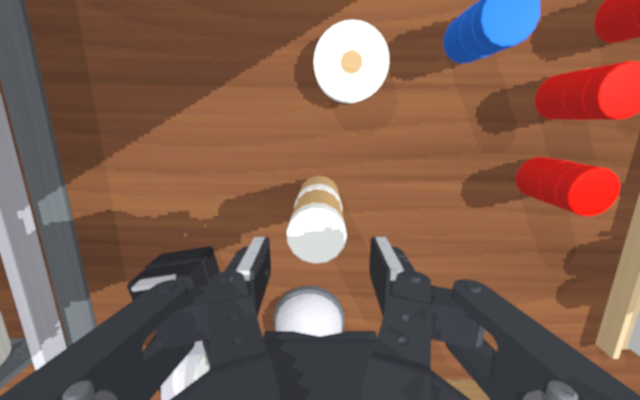

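Emit:
{"op": "carry_out", "data": {
  "linear": [
    [0,0,0.025],
    [0,0.0,0.055],
    [0,0.0,0.07],
    [0,0.0,0.073],
    [0,0.0,0.073],
    [0,0.0,0.073],
    [0,0.0,0.073],
    [0,0.0,0.073]
  ],
  "delta_rot": [
    [-0.014,0,0],
    [-0.014,0,0],
    [-0.014,0,0],
    [-0.014,0,0],
    [-0.014,0,0],
    [-0.014,0,0],
    [-0.014,0,0],
    [-0.014,0,0]
  ],
  "jaw": [0.6,0.6,0.6,0.6,0.4,0.2,0.2,0.2]
}}

```text
time_s: 14.5
tool_pos: [511.4, -347.8, 49.0]
tool_rot: [0.001, -0.008, 1.0, -0.0]
contact_force: [-0.0, -0.7, -0.9]
opening: 35.1
```

Run:
```python
from h import *
im,m=snap("wrist","w13");s=st(); print(s["time_s"],s["tool_pos"],s["opening"],s["contact_force"])
R_=rot(s).as_matrix();print(R_.round(4)); print((R_.T@(np.array([631.5,-3.0,180])-s["tool_pos"])).round(1))
```

```text
14.55 [ 511.26277061 -347.763209     48.84929326] 34.86672977876588 [-0.144719   -0.09176787 -0.84344928]
[[-9.999e-01 -1.530e-02  1.500e-03]
 [-1.530e-02  9.999e-01 -6.000e-04]
 [-1.500e-03 -7.000e-04 -1.000e+00]]
[-125.7  342.8 -131.2]
```

Emit:
{"op": "carry_out", "data": {
  "linear": [
    [0,0,-0.04],
    [-0.003,0.008,-0.085],
    [-0.016,0.043,-0.115],
    [-0.031,0.085,-0.13],
    [-0.047,0.129,-0.13],
    [-0.063,0.173,-0.13],
    [-0.079,0.217,-0.13],
    [-0.095,0.261,-0.13]
  ],
  "delta_rot": [
    [0,0,0],
    [0,0,0],
    [0,0,0],
    [0,0,0],
    [0,0,0],
    [0,0,0],
    [0,0,0],
    [0,0,0]
  ],
  "jaw": [0.2,0.2,0.2,0.2,0.2,0.2,0.2,0.2]
}}

```text
time_s: 15.35
tool_pos: [602.5, -83.4, 179.4]
tool_rot: [0.001, -0.008, 1.0, -0.0]
contact_force: [0.3, -0.6, -1.1]
opening: 34.9
```

Run:
```python
from h import *
s=st(); print(s["time_s"],s["tool_pos"],s["opening"],s["contact_force"])
R_=rot(s).as_matrix();print(R_.round(4)); print((R_.T@(np.array([632.3,-3.3,85])-s["tool_pos"])).round(1))
```

```text
15.35 [602.533429   -83.41755294 179.44295898] 34.93459674566103 [ 0.31138829 -0.5662049  -1.13941391]
[[-9.999e-01 -1.520e-02  2.400e-03]
 [-1.520e-02  9.999e-01 -8.000e-04]
 [-2.400e-03 -8.000e-04 -1.000e+00]]
[-30.8  79.7  94.4]
```

Emit:
{"op": "carry_out", "data": {
  "linear": [
    [-0.017,0.043,0],
    [-0.029,0.074,0],
    [-0.031,0.0797,0.005],
    [-0.031,0.0797,0.035],
    [-0.031,0.0797,0.065],
    [-0.031,0.0797,0.085],
    [-0.031,0.0797,0.094],
    [-0.031,0.0797,0.0945]
  ],
  "delta_rot": [
    [0,0,0],
    [0,0,0],
    [0,0,0],
    [0,0,0],
    [0,0,0],
    [0,0,0],
    [0,0,0],
    [0,0,0]
  ],
  "jaw": [0.2,0.2,0.2,0.2,0.2,0.2,0.2,0.2]
}}

```text
time_s: 16.15
tool_pos: [631.6, -3.9, 83.9]
tool_rot: [0.0, -0.007, 1.0, -0.0]
contact_force: [0.1, -0.4, -0.9]
opening: 35.2
```

Run:
```python
from h import *
im,m=snap("wrist","w14"); s=st(); print(s["time_s"],s["tool_pos"],s["opening"],s["contact_force"])
cv2.imwrite("pics/w14c.png",cv2.resize(im[140:345,200:420],None,fx=2.9,fy=2.9,interpolation=cv2.INTER_CUBIC))
```

```text
16.2 [632.41805637  -3.85082358  84.98692587] 34.704742668617094 [-0.24928239 -0.31382452  0.10433589]
```

View pics/w14c.png

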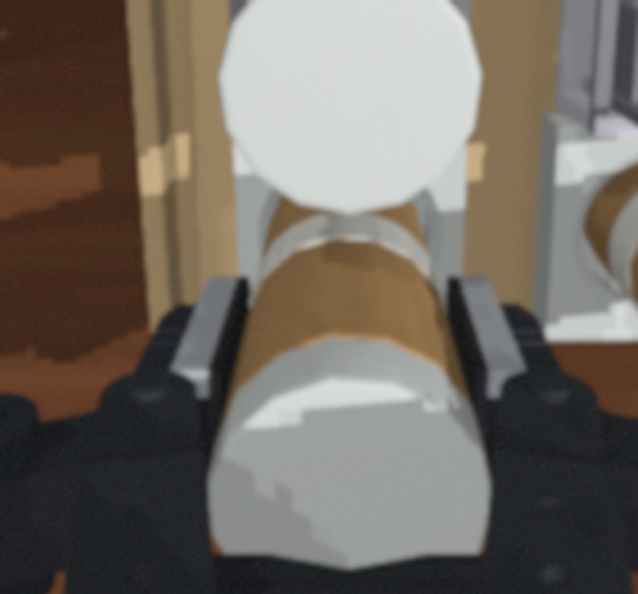

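Emit:
{"op": "carry_out", "data": {
  "linear": [
    [0,0.0,0.003],
    [0,0.0,0.007],
    [0,0.0,0.011],
    [0,0.0,0.015],
    [0,0.0,0.019],
    [0,0.0,0.022],
    [0,0.0,0.0238],
    [0,0.0,0.0242]
  ],
  "delta_rot": [
    [0,0,0],
    [0,0,0],
    [0,0,0],
    [0,0,0],
    [0,0,0],
    [0,0,0],
    [0,0,0],
    [0,0,0]
  ],
  "jaw": [0.2,0.2,0.2,0.2,0.2,0.2,0.2,0.2]
}}

```text
time_s: 17.0
tool_pos: [633.0, -3.7, 60.8]
tool_rot: [0.001, -0.007, 1.0, -0.0]
contact_force: [2.5, 2.3, 1.2]
opening: 35.0
```

Emit:
{"op": "carry_out", "data": {
  "linear": [
    [0,0,0.0015],
    [0,0,0.0015],
    [0,0,0.001],
    [0,0,0],
    [0,0,-0.015],
    [0,0,-0.06],
    [0.003,0.008,-0.105],
    [0.02,0.04,-0.13]
  ],
  "delta_rot": [
    [0,0,0],
    [0,0,0],
    [0,0,0],
    [0,0,0],
    [0,0,0],
    [0,0,0],
    [0,0,0],
    [0,0,0]
  ],
  "jaw": [0.2,0.2,0.5,0.6,0.6,0.6,0.6,0.6]
}}

```text
time_s: 17.8
tool_pos: [614.6, 34.6, 195.4]
tool_rot: [0.004, -0.006, 1.0, -0.001]
contact_force: [1.2, 0.6, 1.0]
opening: 51.5
```

Run:
```python
from h import *
s=st(); print(s["time_s"],s["tool_pos"],s["opening"],s["contact_force"])
R_=rot(s).as_matrix();print(R_.round(4)); print((R_.T@(np.array([552,72.5,150])-s["tool_pos"])).round(1))
```

```text
17.8 [614.57262478  34.59262973 195.37185228] 51.47252100895305 [1.24390018 0.56682786 1.03639991]
[[-0.9999 -0.0122  0.0086]
 [-0.0122  0.9999 -0.0013]
 [-0.0086 -0.0014 -1.    ]]
[62.5 38.7 44.8]
```

Emit:
{"op": "carry_out", "data": {
  "linear": [
    [0.03,0.018,0.008],
    [0.055,0.034,0.015],
    [0.0625,0.0387,0.02],
    [0.0625,0.0387,0.025],
    [0.0625,0.0387,0.025],
    [0.0625,0.0387,0.025],
    [0.0625,0.0387,0.025],
    [0.0625,0.0387,0.025]
  ],
  "delta_rot": [
    [0,0,0],
    [0,-0.006,0],
    [0,-0.006,0],
    [0,-0.006,0],
    [0,-0.006,0],
    [0,-0.006,0],
    [0,-0.006,0],
    [0,-0.006,0]
  ],
  "jaw": [0.6,0.6,0.6,0.6,0.6,0.6,0.6,0.6]
}}

```text
time_s: 18.6
tool_pos: [552.4, 72.1, 169.8]
tool_rot: [0.007, -0.006, 1.0, -0.001]
contact_force: [0.1, 0.2, 0.0]
opening: 51.5
```

Run:
```python
from h import *
im,m=snap("wrist","w15");s=st(); print(s["time_s"],s["tool_pos"],s["opening"],s["contact_force"])
R_=rot(s).as_matrix();print(R_.round(4))
b,_=snap("scene","s2"); a,_=snap("top","t2")
cv2.imwrite("pics/s2c.png",cv2.resize(b[120:250,255:400],None,fx=4.5,fy=4.5,interpolation=cv2.INTER_CUBIC))
```

```text
18.65 [552.26080589  72.16889389 169.78167938] 51.163911839796896 [-0.14115672  0.8803639   0.10258696]
[[-0.9998 -0.0117  0.0147]
 [-0.0117  0.9999 -0.0012]
 [-0.0147 -0.0014 -0.9999]]
```

View pics/w15.png

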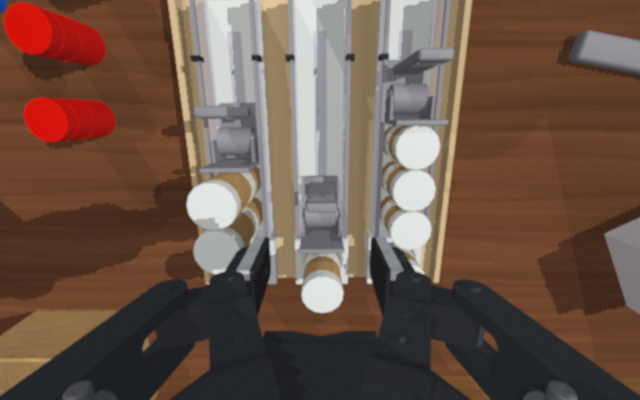

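View pics/s2c.png

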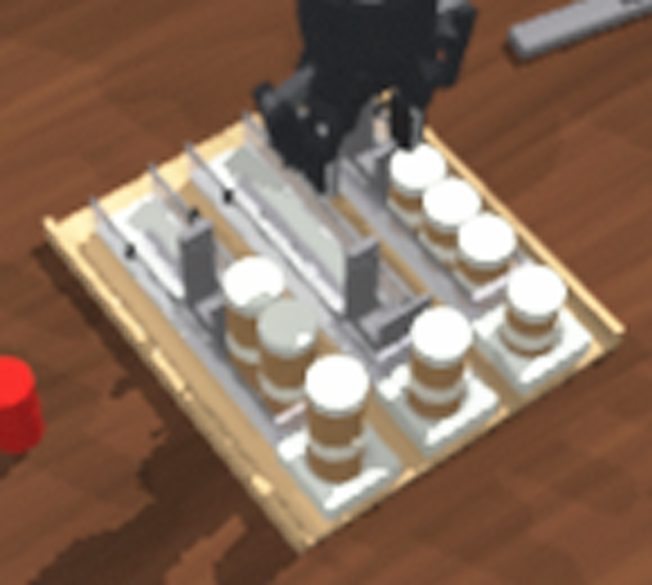

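Run:
```python
from h import *
im,m=load("w15")
cv2.imwrite("pics/w15c.png",cv2.resize(im[40:260,270:370],None,fx=2.7*2.7/2.7,fy=2.7,interpolation=cv2.INTER_CUBIC))
cv2.imwrite("pics/w15d.png",cv2.resize(np.hstack([im[40:75,185:265],im[40:75,280:360]]),None,fx=5,fy=5,interpolation=cv2.INTER_CUBIC))
cv2.imwrite("pics/w15e.png",cv2.resize(im[165:255,280:360],None,fx=6,fy=6,interpolation=cv2.INTER_CUBIC))
a,mt=load("t2"); b,ms=load("s2")
print(proj("",(629,152.7,72),mt),proj("",(631,74.7,92),mt),proj("",(633,-3.3,112),mt))
print([((proj("",p,ms)-[255,120]+.5)*4.5).round(0) for p in [(629.5,152.7,72),(631.2,74.7,92),(632.7,-3.3,112)]])
```

```text
[276.21912289 190.85356141] [298.92587494 190.36047107] [322.31991492 189.85245588]
[array([535., 286.]), array([440., 330.]), array([337., 377.])]
```

View pics/w15d.png

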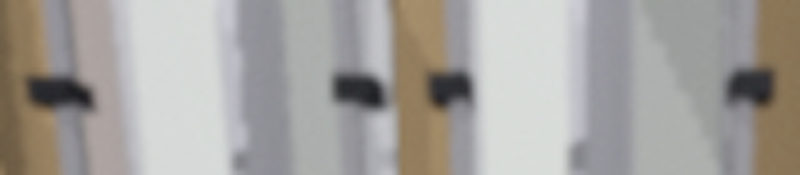

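View pics/w15e.png

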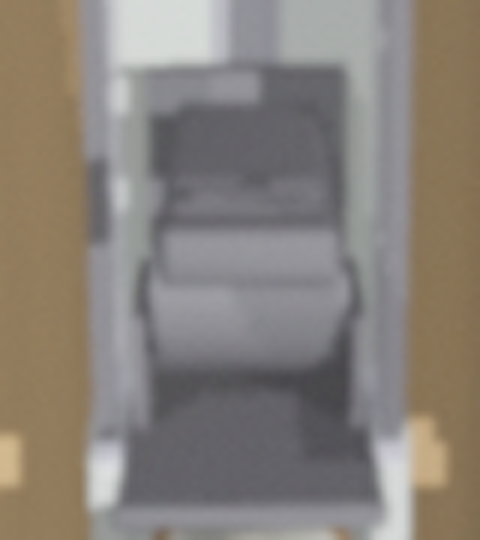

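Run:
```python
from h import *
im,m=load("w15")
th=np.radians(1.0); ax=np.array([np.cos(th),np.sin(th)]); ay=np.array([-np.sin(th),np.cos(th)])
F=lambda u,v:(280+(u+.5)/6-.5,165+(v+.5)/6-.5)
t=[]
for u,v in [(45,91),(357,90)]: t.append(ray("",185+u/5,40+v/5,44,m)[:2])
print("tall ticks",np.round(t,1))
t=[]
for u,v in [(450-400,88),(752-400,86)]: t.append(ray("",280+u/5,40+v/5,44,m)[:2])
t=np.array(t);print("mid ticks",t.round(1),t.mean(0)); L=t.mean(0)
c=L+114*ax; print("tab",c)
for dx in (-4,4):
  for z in (94,50): print(dx,z,[((proj("",(*(c+dx*ax+s*ay),z),m)-[280,165]+.5)*6).round(0) for s in (-12,12)])
print("paddle top", [((proj("",(*(c+45*ax+s*ay),77),m)-[280,165]+.5)*6).round(0) for s in (-20,20)])
```

```text
tall ticks [[440.4 -33.5]
 [439.6  18.3]]
mid ticks [[439.   46.2]
 [438.2  96.3]] [438.59639516  71.23038396]
tab [552.5790324   73.21995829]
-4 94 [array([155., 225.]), array([342., 224.])]
-4 50 [array([169., 141.]), array([327., 140.])]
4 94 [array([156., 284.]), array([341., 283.])]
4 50 [array([170., 192.]), array([326., 191.])]
paddle top [array([113., 514.]), array([388., 512.])]
```

Emit:
{"op": "carry_out", "data": {
  "linear": [
    [0.001,0.001,0.03],
    [0.0012,0.0012,0.065],
    [0.0013,0.0012,0.092],
    [0.0013,0.0012,0.108],
    [0.0013,0.0012,0.112],
    [0.0013,0.0012,0.112],
    [0.0013,0.0012,0.112],
    [0.0013,0.0012,0.112]
  ],
  "delta_rot": [
    [0,0.015,-0.005],
    [0,0.015,-0.005],
    [0,0.015,-0.005],
    [0,0.015,-0.005],
    [0,0.015,-0.005],
    [0,0.015,-0.005],
    [0,0.015,-0.005],
    [0,0.015,-0.005]
  ],
  "jaw": [0.6,0.6,0.6,0.6,0.6,0.6,0.6,0.6]
}}

```text
time_s: 19.55
tool_pos: [553.2, 73.5, 58.9]
tool_rot: [0.001, -0.008, 1.0, -0.001]
contact_force: [-0.2, 0.2, 0.2]
opening: 51.5
```

Run:
```python
from h import *
im,m=snap("wrist","w16");s=st(); print(s["time_s"],s["tool_pos"],s["opening"],s["contact_force"])
R_=rot(s).as_matrix();print(R_.round(4))
```

```text
19.6 [553.09062608  73.45263114  58.8252977 ] 51.311285995708204 [-0.45565809  0.44592704  0.11944642]
[[-0.9999 -0.0169  0.0014]
 [-0.0169  0.9999 -0.0012]
 [-0.0014 -0.0012 -1.    ]]
```

View pics/w16.png

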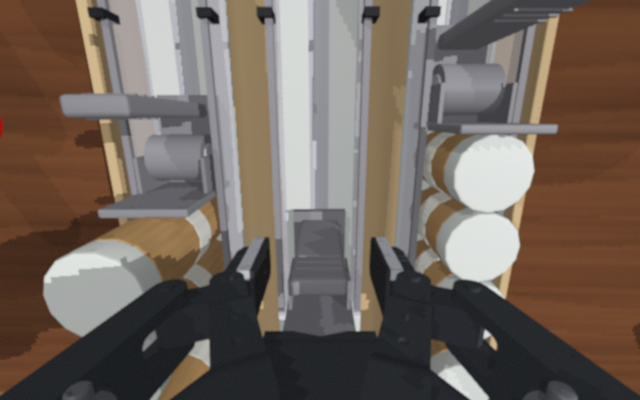

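Emit:
{"op": "carry_out", "data": {
  "linear": [
    [0.0005,0,0.001],
    [0.0005,0,0.001],
    [0.0005,0,0.001],
    [0.0005,0,0.001],
    [0.0005,0,0.001],
    [0.0005,0,0.001],
    [0.0005,0,0.001],
    [0.0005,0,0.001]
  ],
  "delta_rot": [
    [0,0,0],
    [0,0,0],
    [0,0,0],
    [0,0,0],
    [0,0,0],
    [0,0,0],
    [0,0,0],
    [0,0,0]
  ],
  "jaw": [0.4,0.2,0.05,0.05,0.05,0.05,0.05,0.05]
}}

```text
time_s: 20.4
tool_pos: [552.9, 73.1, 58.5]
tool_rot: [0.001, -0.009, 1.0, -0.001]
contact_force: [-1.1, -2.5, 5.4]
opening: 23.1
```

Run:
```python
from h import *
im,m=snap("wrist","w17");s=st(); print(s["time_s"],s["tool_pos"],s["opening"],s["contact_force"],s["moment"])
R_=rot(s).as_matrix();print(R_.round(4))
d=-114*np.array([np.cos(.0175),np.sin(.0175),0]); print(R_.T@d, s["tool_pos"]+d)
cv2.imwrite("pics/w17c.png",cv2.resize(im[190:340,240:400],None,fx=4,fy=4,interpolation=cv2.INTER_CUBIC))
```

```text
20.45 [552.94204495  73.09731275  58.54694158] 23.109321677194146 [-1.72212958 -2.39097638  6.29004884] [-0.32975023  0.22345206  0.02862392]
[[-0.9999 -0.0171  0.0022]
 [-0.0171  0.9999 -0.0016]
 [-0.0022 -0.0016 -1.    ]]
[ 1.13999723e+02 -4.95137374e-02 -2.46186753e-01] [438.95950076  71.10241457  58.54694158]
```

View pics/w17c.png

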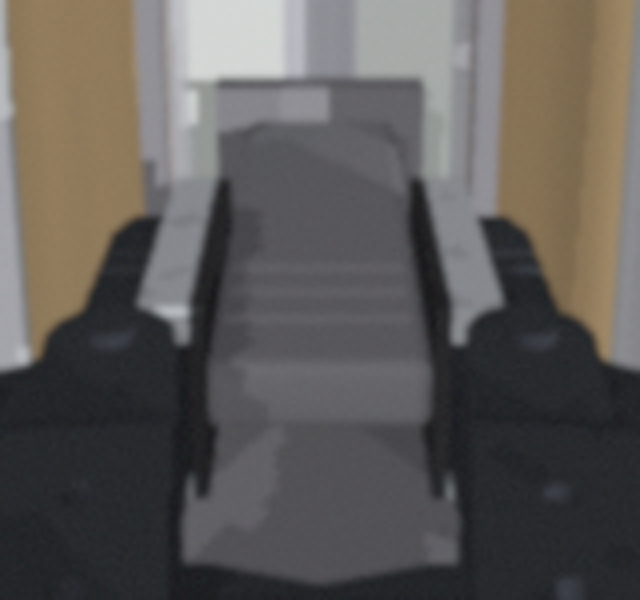

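Emit:
{"op": "carry_out", "data": {
  "linear": [
    [0.005,0,-0.0005],
    [0.012,0,-0.0005],
    [0.02,0,-0.0005],
    [0.029,0,-0.0005],
    [0.038,0,-0.0005],
    [0.047,0,-0.0005],
    [0.056,0,-0.0005],
    [0.065,0,-0.0005]
  ],
  "delta_rot": [
    [0,0,0],
    [0,0,0],
    [0,0,0],
    [0,0,0],
    [0,0,0],
    [0,0,0],
    [0,0,0],
    [0,0,0]
  ],
  "jaw": [0.05,0.05,0.05,0.05,0.05,0.05,0.05,0.05]
}}

```text
time_s: 21.25
tool_pos: [488.6, 71.8, 58.7]
tool_rot: [0.002, -0.009, 1.0, -0.001]
contact_force: [6.2, -2.9, -12.0]
opening: 23.0
```

Run:
```python
from h import *
im,m=snap("wrist","w18");s=st(); print(s["time_s"],s["tool_pos"],s["opening"],s["contact_force"],s["moment"])
R_=rot(s).as_matrix();print(R_.round(4)); print(R_.T@(np.array([438.9,71.1,58.5])-s["tool_pos"]))
```

```text
21.3 [487.1257559   71.75961559  58.64505016] 22.902519352786396 [ 5.47184411 -2.07683079 -7.45481716] [-0.17113042 -0.94279583 -0.01634837]
[[-0.9998 -0.0171  0.0032]
 [-0.0171  0.9999 -0.0017]
 [-0.0032 -0.0018 -1.    ]]
[ 4.82302011e+01  1.65090302e-01 -1.03782569e-02]
```

View pics/w18.png

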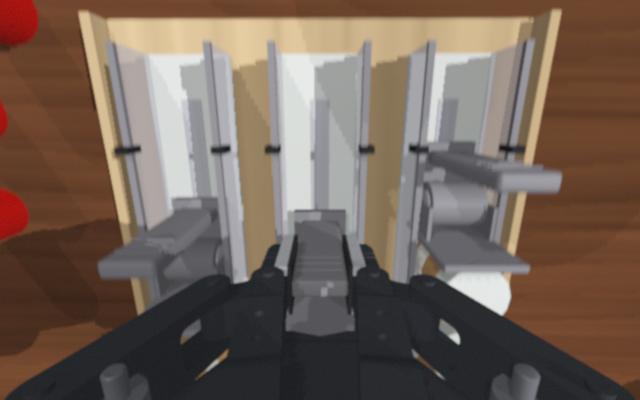

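Emit:
{"op": "carry_out", "data": {
  "linear": [
    [0.008,0,0],
    [0.016,0,0],
    [0.024,0,0],
    [0.032,0,0],
    [0.039,0,0],
    [0.044,0,0],
    [0.047,0,0],
    [0.048,0,0]
  ],
  "delta_rot": [
    [0,0,0],
    [0,0,0],
    [0,0,0],
    [0,0,0],
    [0,0,0],
    [0,0,0],
    [0,0,0],
    [0,0,0]
  ],
  "jaw": [0.05,0.05,0.05,0.05,0.05,0.05,0.05,0.05]
}}

```text
time_s: 22.1
tool_pos: [440.6, 70.9, 58.7]
tool_rot: [0.003, -0.009, 1.0, -0.001]
contact_force: [7.8, -3.2, -11.9]
opening: 23.0
```

Run:
```python
from h import *
get_image("wrist")
im,m=snap("wrist","w19");s=st(); print(s["time_s"],s["tool_pos"],s["opening"],s["contact_force"],s["moment"])
R_=rot(s).as_matrix();print(R_.round(4)); print(R_.T@(np.array([438.9,71.1,58.5])-s["tool_pos"]))
snap("scene","s3"); snap("top","t3")
cv2.imwrite("pics/w19c.png",cv2.resize(im[190:340,240:400],None,fx=4,fy=4,interpolation=cv2.INTER_CUBIC))
b=cv2.imread("pics/s3.png"); cv2.imwrite("pics/s3c.png",cv2.resize(b[110:250,235:400],None,fx=4.2,fy=4.2,interpolation=cv2.INTER_CUBIC))
```

```text
22.2 [440.59796778  70.89611102  58.65155133] 22.891926798452957 [ 7.59146818 -2.55124652 -9.46219828] [-0.37517284 -1.09128314  0.01567534]
[[-0.9998 -0.0174  0.0066]
 [-0.0174  0.9998 -0.0017]
 [-0.0066 -0.0018 -1.    ]]
[1.69512695 0.23363419 0.13997427]
```

View pics/w19c.png

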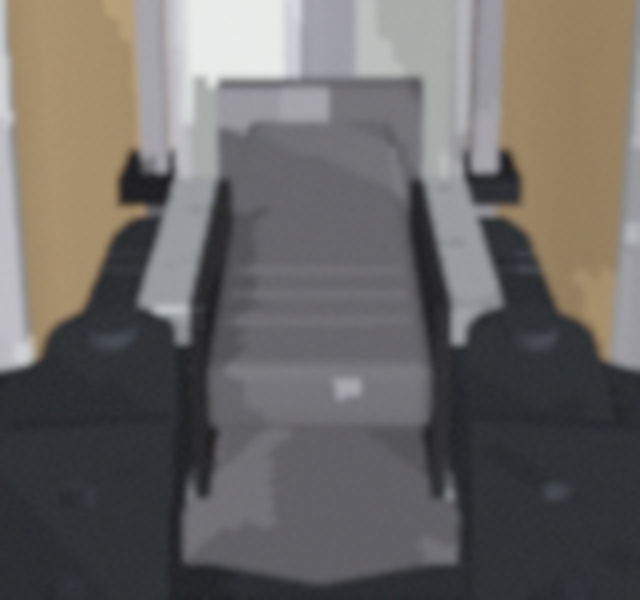

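View pics/s3c.png

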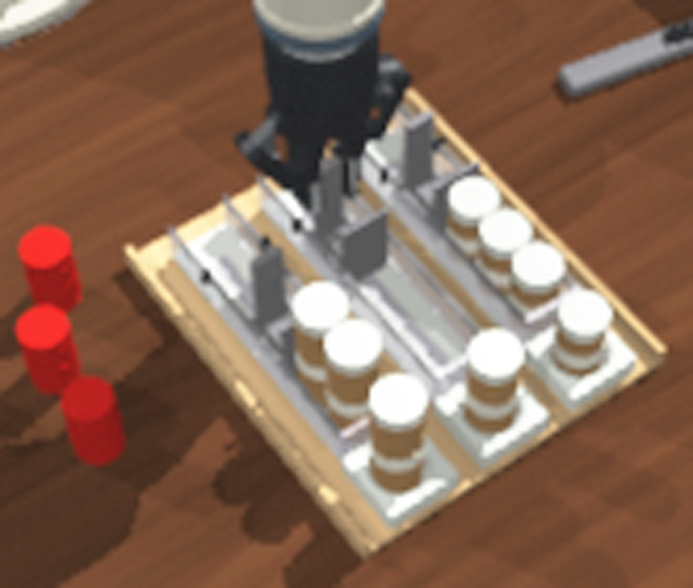

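View pics/w19.png

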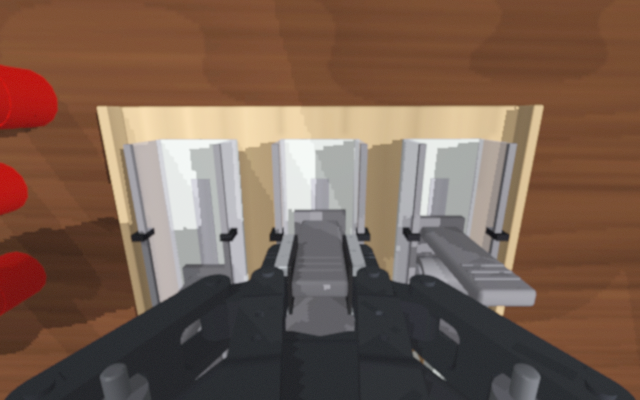

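Run:
```python
from h import *
im,m=load("w19")
G=lambda u,v:(240+(u+.5)/4-.5,190+(v+.5)/4-.5)
t=np.array([ray("",*G(*p),44,m)[:2] for p in [(140,187),(500,187)]]); print("ticks",t.round(1),t.mean(0).round(1))
print("tab top back/front edge",ray("",*G(320,362),94,m).round(1),ray("",*G(320,425),94,m).round(1))
```

```text
ticks [[439.3  45.2]
 [438.3  96.9]] [438.8  71. ]
tab top back/front edge [436.9  71.1  94. ] [444.3  71.2  94. ]
```

Emit:
{"op": "carry_out", "data": {
  "linear": [
    [0.001,0,0],
    [0.002,0,0],
    [0.003,0,0],
    [0.003,0,0],
    [0.003,0,0],
    [0.003,0,0],
    [0.003,0,0],
    [0.003,0,0]
  ],
  "delta_rot": [
    [0,0,0],
    [0,0,0],
    [0,0,0],
    [0,0,0],
    [0,0,0],
    [0,0,0],
    [0,0,0],
    [0,0,0]
  ],
  "jaw": [0.05,0.05,0.05,0.05,0.05,0.05,0.05,0.05]
}}

```text
time_s: 23.1
tool_pos: [439.1, 70.8, 58.6]
tool_rot: [0.005, -0.009, 1.0, -0.001]
contact_force: [7.1, -2.6, -11.3]
opening: 22.9
```

Run:
```python
from h import *
for i in range(6):
    im,m=snap("wrist","w20"); s=st(); print(s["time_s"],s["tool_pos"].round(2),s["opening"].round(2),s["joint_vel"].round(3),s["contact_force"].round(1))
b,_=snap("scene","s4"); a,_=snap("top","t4")
cv2.imwrite("pics/w20c.png",cv2.resize(im[190:340,240:400],None,fx=4,fy=4,interpolation=cv2.INTER_CUBIC))
cv2.imwrite("pics/t4c.png",cv2.resize(a[170:290,250:450],None,fx=4,fy=4,interpolation=cv2.INTER_CUBIC))
G=lambda u,v:(240+(u+.5)/4-.5,190+(v+.5)/4-.5)
```

```text
Traceback (most recent call last):
AttributeError: 'float' object has no attribute 'round'
```

Run:
```python
from h import *
for i in range(5):
    im,m=snap("wrist","w20"); s=st(); print(round(s["time_s"],2),s["tool_pos"].round(2),round(s["opening"],2),s["joint_vel"].round(3),s["contact_force"].round(1))
b,_=snap("scene","s4"); a,_=snap("top","t4")
cv2.imwrite("pics/w20c.png",cv2.resize(im[190:340,240:400],None,fx=4,fy=4,interpolation=cv2.INTER_CUBIC))
```

```text
23.2 [439.14  70.82  58.67] 22.82 [ 0.002  0.002 -0.001  0.002 -0.001 -0.001] [  7.1  -2.3 -11.5]
23.25 [439.15  70.83  58.67] 23.05 [ 0.001  0.003 -0.    -0.     0.     0.001] [  7.7  -2.1 -11.6]
23.3 [439.14  70.84  58.66] 22.63 [-0.002 -0.001 -0.    -0.001 -0.001  0.001] [  7.2  -0.9 -12.3]
23.35 [439.16  70.83  58.68] 23.02 [ 0.001  0.    -0.002  0.001 -0.001 -0.001] [  7.6  -1.6 -11.3]
23.4 [439.14  70.83  58.66] 23.36 [-0.    -0.001  0.001 -0.001 -0.    -0.001] [  7.4  -1.7 -11.2]
```

View pics/w20c.png

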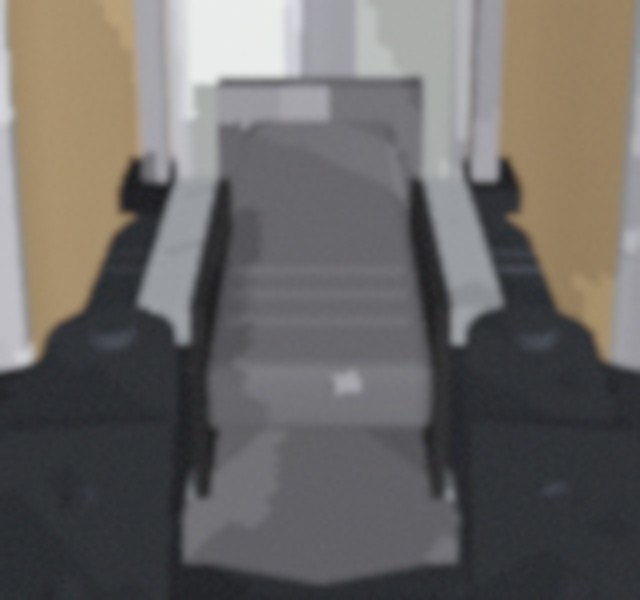

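View pics/s4.png

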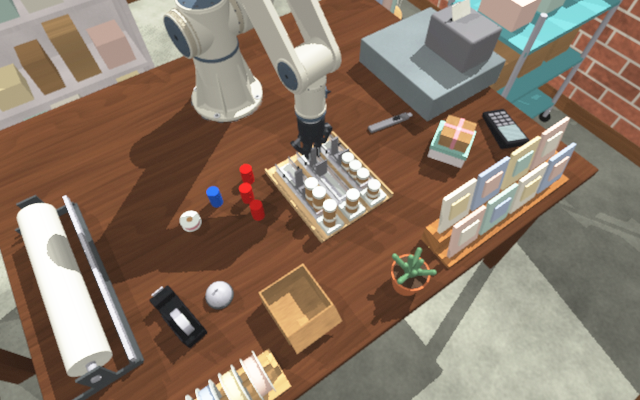

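```bash
python3 -c "
from h import *
print(hand_in())"
```

```text
the job is handed in; nothing more can be done
None
```

I stood the middle, short and tall samples upright in the wells of their own lanes. I then gripped the sold-out lane's pull tab, drew it back to the load line and handed the job in still holding it there, at about 23.5 s of the 72 s allowed.

- **Samples:** on insertion each tube went down to within 2 mm of its expected floor height. The scene picture shows all three upright in their wells. Their lids lie where the calibration predicts, apart from a shift of about 1 px that is the same for all three and so probably calibration error.
- **Pusher:** the gripper stood at x = 439.1 mm. The ticks measured 438.8 mm, and the tab travelled 113.8 mm against the 114 mm needed. The tab had not slipped in the fingers, the arm was still, and the fingers read a spring pull of about 7.4 N.
- **Other things on the counter:** nothing looks moved by eye. I did not measure the stock or the bystanders again.
- **Readings that disagreed:**
    - My two close looks at the wells differed by 2–3 mm along the lane. The bevels took this up, though the middle tube met a brief push of about 26 N down and 8 N sideways as it went in.
    - The wrist sensor also showed about 11 N straight down while holding the pusher, which I left as it was.

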